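# Tare the hooded batch scale and weigh the connectors

### The arm

A 6-joint arm with a two-finger parallel gripper is mounted at the origin on a cart in front of the work surface, level with it; the furniture and walls round the work are solid. World frame = base frame: x ahead of the robot, y to its left, z up, the work surface at z = 0. Lengths are in m, angles in rad, forces in N, time in s.
With the tool pointing down it reaches from about 0.35 to 0.975 m from the base axis. Payload 4.9 kg.
Tool frame: the origin (TCP) lies between the finger pads; the fingertips stand 14 mm ahead of it and the grasp point (between the pads) lies 5 mm behind it (manip.tcp_to_tips is the distance from the TCP to the fingertips, in m); z points along the fingers, y is the line along which they close (so a half turn about z gives the same grasp; the last joint's range is limited). The gripper opens to 85 mm and grips with 20 to 120 N. Pads are 22 mm wide; open, the fingers measure 114 mm over their backs; the gripper's body (76 mm by 85 mm) begins 54 mm behind the grasp point. The pads swing forward as they close: fully open they stand 13 mm farther back than shut.
Start: joints at [-1.341, 0.053, 1.613, -0, 1.476, -0.119], TCP at [0.214, -0.587, 0.245] pointing down, gripper open.
Joint ranges: [-3.01, 3.01], [-1.01, 2.22], [0.06, 2.58], [-1.02, 4.17], [0.09, 2.62], [-3.14, 3.14]. Speed limits (rad/s): [2.57, 2.57, 3.14, 3.14, 3.14, 3.14].

### API

Orientations are given as a unit quaternion [w, x, y, z].
In Python, from plant import manip gives the robot as it stands.
- The arm moves only by the tool servo_tool, never from a script. Its argument "moves" is a list that holds one entry, the list of rows, each a list of 7 numbers: the shift along the tool's x, y, z in mm, then the turn, a rotation vector about the tool's x, y, z in degrees, then the finger opening in mm, from 0 to 85.4. In form: [[[x, y, z, ax, ay, az, fingers], ...]]. A call has 1 to 12 rows; each row shifts and turns the commanded pose from where the row before left it, along the tool's axes as they then stand; what a row does not reach is not made up. A row lasts 1/8 s, in which the tool goes at most 62.5 mm and 10.7 degrees, less where a joint would pass 70% of its speed; a pose out of reach is approached as far as the arm can. A call with a gripper value outside its range is refused whole. The fingers move at their own pace and stop on an object; the grip force is fixed at half the most. Time passes only in rows, so rows that do not move let the fingers close. It gives the time, the measured TCP pose, the force, the opening and the grip force at its end, in the units of the state.
- manip.state(): the state, without advancing time (a new reading comes with each control period).
- manip.grab_frame(name): name is "scene" or "side" or "wrist"; returns a dict with "image" (384x512x3 uint8, blue, green, red), "mtx" (3x3 intrinsics, pixels), "eye" and "rotation" of the camera in the world. Camera axes: x right, y down, z forward; pixel columns grow to the right and rows downward; lengths in m; the calibration is good to about 2 mm. A picture is of the moment at which its call begins. There is no depth.
- manip.job_done(): hands the job in; it is judged then, once.
The state is a dict: "time": time; "joint_pos": joint angles; "joint_vel": joint speeds; "joint_efforts": joint torques, N m; "tool_pos": TCP position; "tool_rot": TCP orientation; "contact_force": force on the tool from outside, world axes, zero at the start; "ft_torque": the same for the moment, N m; "gripper_width": opening from 0.0 (shut) to 1.0 (fully open); "grasp_force": force on a finger pad.
Only numpy, scipy, OpenCV 4.12 (cv2) and the standard library are available. Lean on these libraries where they do the work, as an engineer would, in place of code of your own. Each camera call takes 0.05 s, during which the arm holds its last target. There are 200 camera calls.

### The job

Weigh the batch of connectors on the hooded scale: pull its bottom-hinged front door down, lift out the jar left on the pan and stand it in the shallow steel tray, and then, with the pan empty, turn the tare knob in the middle of the dial until the pointer reads zero (the dial's broad zero mark comes under it). Next lay all the ivory connectors waiting at the right of the scale in the pan, leaving the knob as set, and push the door back up until it is shut. Leave the other things on the bench where they are.

Things in the scene. Friction and masses are not known exactly. Their poses are not given: they have to be found in the camera images.
- scale: Grey hooded batch scale, fixed: base 165 mm deep (x), 400 mm wide, 30 mm high. Origin at bench level; x points away from the operator, y left. A hood round the pan: grey side walls at y = +-125 mm (77 mm high, rear half 95 mm) and a rear wall at x = 70 mm, 132 mm high; a sloping clear door closes its front and top. The dial is on a plinth at its left.
- zero_mark (a point): Middle of the broad zero mark on the white dial face, a horizontal disc 124 mm across, 49 mm above the bench, that turns with the tare knob; the mark is 54 mm from its axis. Thin ticks every 15 degrees, longer at the quarters. The axis is at x = 0, y = 205 mm of the scale's frame, on a plinth (x = +-75 mm, y = 139 to 271 mm, 46 mm high).
- pointer_tip (a point): Tip of the thin red pointer, 52 mm from the dial's axis, just above the face. It does not turn with the dial: with the pan empty it points along the scale's +x, and a load swings it clockwise (seen from above), about 9 rad for 1 kg. It reads zero when the zero mark is under its tip (within about 5 mm). It obstructs nothing.
- knob_grip (a point): Black tare knob in the middle of the dial, in one piece with the dial face: point on its upright axis, 89 mm above the bench, where to grip. It is an upright bar 52 mm long, 14 mm thick, 63 to 99 mm above the bench, over a hub of radius 17 mm (53 to 65 mm): hold it from above across the 14 mm. x runs along the bar, towards the zero mark.
- tare_knob (a joint): Angle of knob and dial, rad, growing clockwise seen from above; 0 when the zero mark lies along the scale's +x from the axis (under the pointer, if the pan is empty). Turns from -1.2 to 3.0 with light friction (0.04 N m) and stays where it is left. Between 0.8 and 2.3 at the start.
- door_hinge (a point): Middle of the door's hinge line, which runs along the scale's y, 80 mm in front of the scale's origin and 50 mm above the bench.
- door_grip (a point): Centre of the door's grip: a black roller 30 mm long (along the scale's y), 20 mm in diameter, on a thin stem 160 mm from the hinge line, in a cut-out 98 mm wide of the door's upper edge; the panel ends 34 mm below it along the door. Held from above by its two end faces (closing along the scale's y) it can pivot between the fingers.
- door (a joint): Angle of the door, rad: 0 shut (leaning back 55 degrees from upright, away from the operator, over the pan), 0.96 upright, 1.70 fully down at its stop (leaning 42 degrees towards the operator); pulled down from 1.3 on. A friction hinge (0.22 N m): it stays where it is left. Panel 254 mm wide, 7 mm thick, reaching 158 mm from the hinge line.
- pan_floor (a point): Centre of the steel pan's floor, 42 mm above the bench when empty (it sinks about 4.5 mm for 100 g, at most 9 mm, on a soft spring); axes as the scale's. The floor is 126 mm (x) by 230 mm (y), with a lip 7.5 mm high all round.
- jar_center (a point): Centre, half-way up, of the white plastic jar with screw cap that stands upright on the pan at the start: 54 mm in diameter, 50 mm high, about 110 g. z points up along its axis.
- jar: The same jar, origin at the centre of its underside.
- tray_in (a point): Centre of the inner floor (5 mm or less above the bench) of the shallow square steel tray at the left of the scale, fixed to the bench: 125 mm by 125 mm outside, walls 3 mm thick, 14 mm high; x and y along its sides.
- connector_1_center (a point): Centre, half-way up, of an ivory board connector: a bar about 103 mm long (x of this frame), 11 mm wide (y) and 13 mm high, about 30 g, lying on the bench at the right of the scale at the start, lengthwise away from the robot. Two to four of the four are present.
- connector_1: The same connector, origin at the centre of its underside (its axes lie 0.1 rad askew to the bar: use those of the centre point).
- connector_2_center (a point): Centre, half-way up, of an ivory board connector: a bar about 103 mm long (x of this frame), 11 mm wide (y) and 13 mm high, about 30 g, lying on the bench at the right of the scale at the start, lengthwise away from the robot. Two to four of the four are present.
- connector_2: The same connector, origin at the centre of its underside (its axes lie 0.1 rad askew to the bar: use those of the centre point).
- connector_3_center (a point): Centre, half-way up, of an ivory board connector: a bar about 103 mm long (x of this frame), 11 mm wide (y) and 13 mm high, about 30 g, lying on the bench at the right of the scale at the start, lengthwise away from the robot. Two to four of the four are present.
- connector_3: The same connector, origin at the centre of its underside (its axes lie 0.1 rad askew to the bar: use those of the centre point).
- connector_4_center (a point): Centre, half-way up, of an ivory board connector: a bar about 103 mm long (x of this frame), 11 mm wide (y) and 13 mm high, about 30 g, lying on the bench at the right of the scale at the start, lengthwise away from the robot. Two to four of the four are present.
- connector_4: The same connector, origin at the centre of its underside (its axes lie 0.1 rad askew to the bar: use those of the centre point).
- amber_tape: Amber tape roll, 48 mm in diameter, 19 mm high, behind the scale at the right. A bystander.
- solder_spool: Spool of solder wire, 58 mm in diameter, 45 mm high, behind the scale at the left. A bystander.
- eraser: Blue and white eraser, 42 x 47 x 12 mm, at the far left. A bystander.
- screwdriver_red: Red screwdriver, 167 mm long, 17 mm high, lying at the right of the connectors. A bystander.
Not all that is in view belongs to the job. Leave any blue look-alike of the connector_4 alone.

How it is judged:
On the way, in this order (a step that is already met when the one before it is completed fails the run):
1. the door is pulled down (value of joint door above 1.3 rad), for 0.2 s.
2. the jar stands released and upright in the tray (x of jar_center in the frame of tray_in between -0.034 and 0.034 m and y of jar_center in the frame of tray_in between -0.034 and 0.034 m and z of jar_center in the frame of tray_in below 0.034 m and angle between jar_center's own z axis and vertical below 0.2 rad and linear speed of jar below 0.03 m/s and contact force between the fingers and jar below 0.1 N), for 0.3 s.
3. with the pan empty, the pointer reads zero and the knob is released (horizontal distance between pointer_tip and zero_mark below 0.007 m and value of joint tare_knob between -0.13 and 0.13 rad and contact force between the fingers and scale below 0.1 N), for 0.4 s.
At the end, for the whole second after the job is handed in: All connectors present lie at rest in the pan (centres inside its lip), the jar stands upright at rest in the tray (centre within 34 mm of the tray's middle along each side), the tare knob is within 0.14 rad of its zero, and the door is shut to within 0.06 rad (x of jar_center in the frame of tray_in between -0.034 and 0.034 m and y of jar_center in the frame of tray_in between -0.034 and 0.034 m and z of jar_center in the frame of tray_in below 0.034 m and angle between jar_center's own z axis and vertical below 0.2 rad and linear speed of each of jar, connector_1, connector_2, connector_3, connector_4 below 0.03 m/s and x of connector_1_center in the frame of pan_floor between -0.06 and 0.06 m and y of connector_1_center in the frame of pan_floor between -0.112 and 0.112 m and z of connector_1_center in the frame of pan_floor between -0.005 and 0.045 m and x of connector_2_center in the frame of pan_floor between -0.06 and 0.06 m and y of connector_2_center in the frame of pan_floor between -0.112 and 0.112 m and z of connector_2_center in the frame of pan_floor between -0.005 and 0.045 m and x of connector_3_center in the frame of pan_floor between -0.06 and 0.06 m and y of connector_3_center in the frame of pan_floor between -0.112 and 0.112 m and z of connector_3_center in the frame of pan_floor between -0.005 and 0.045 m and x of connector_4_center in the frame of pan_floor between -0.06 and 0.06 m and y of connector_4_center in the frame of pan_floor between -0.112 and 0.112 m and z of connector_4_center in the frame of pan_floor between -0.005 and 0.045 m and value of joint tare_knob between -0.14 and 0.14 rad and value of joint door below 0.06 rad and velocity of joint door below 0.05 rad/s); the robot touches nothing.
It fails at once if a bystander (amber tape) is displaced by more than 30 mm (distance of amber_tape from where it was at the start of the episode above 0.03 m).
It fails at once if a bystander (solder spool) is displaced by more than 30 mm (distance of solder_spool from where it was at the start of the episode above 0.03 m).
It fails at once if a bystander (eraser) is displaced by more than 30 mm (distance of eraser from where it was at the start of the episode above 0.03 m).
It fails at once if a bystander (screwdriver red) is displaced by more than 30 mm (distance of screwdriver_red from where it was at the start of the episode above 0.03 m).
Of connector_1, connector_2, connector_3, connector_4 only 2 to 4 are there at a start; the rules pass over those that are not, and their reading is None.
At some moment in a run one of connector_1, connector_2, connector_3, connector_4 may be knocked a few centimetres aside while the robot is not near it.
Once in a run the grip may slacken for a moment while it holds something.
It also fails if it takes over 200 s, if anything falls off the work surface, if the arm or the gripper's body presses on something with over 40 N, if the wrist force passes 120 N, or if a joint passes its speed limit or range.

## Working session

There is one attempt and no reset: what is moved stays moved. The work goes in short steps, Python scripts to look and compute and a tool call to move; the robot and the scene stay as the last step left them, time stands still between calls to the robot, and variables do not carry over. Pictures are saved under pics/ and viewed, at most 14 in all, crops included, and the job is handed in when it is done.

Besides the shell and the picture viewer there is one more tool, called after "Call:" by a JSON object that holds its "op" and its "data". servo_tool: Moves the arm, as the interface text tells. Its arguments: {"type":"object","properties":{"moves":{"type":"array"}},"required":["moves"]}

```bash
ls; mkdir -p pics; python3 - <<'E'
from plant import manip
import cv2,json
for n in ("scene","side"):
    f=manip.grab_frame(n); cv2.imwrite(f"pics/{n}0.png",f["image"]); print(n,f["mtx"].tolist(),f["eye"],f["rotation"])
print(manip.state())
E
```

```text
pics
scene [[371.89383299688586, 0.0, 251.87315470728026], [0.0, 371.89383299688586, 187.61213130356228], [0.0, 0.0, 1.0]] [-0.09213823  0.72612088  0.97748472] [ 0.14675093 -0.3281312   0.84989567 -0.38531991]
side [[492.87665080503825, 0.0, 256.3672762160015], [0.0, 492.87665080503825, 187.78816969494613], [0.0, 0.0, 1.0]] [ 0.30527246 -1.4381824   1.24301529] [-0.44044638  0.893059   -0.08363477  0.03818155]
{'time': 0.1, 'joint_pos': array([-1.34100784e+00,  5.32811289e-02,  1.61412249e+00, -1.80435976e-05,
        1.47603837e+00, -1.19007257e-01]), 'joint_vel': array([-0.00032238, -0.00074517, -0.00345772,  0.00120075,  0.00128541,
       -0.00119148]), 'joint_efforts': array([ 7.30064476e-04, -3.94905353e+01, -3.71361136e+01, -3.76742844e-05,
        3.90898917e-03, -1.29051330e-05]), 'tool_pos': array([ 0.21347304, -0.58684487,  0.2442124 ]), 'tool_rot': array([-9.22750806e-04,  9.84830625e-01,  1.73515949e-01, -6.01583972e-05]), 'contact_force': array([0.09986503, 0.58084049, 0.10904723]), 'ft_torque': array([-0.00051664,  0.00377564,  0.00844803]), 'grasp_force': 0.0, 'gripper_width': 1.002643917586095}
```

View pics/scene0.png

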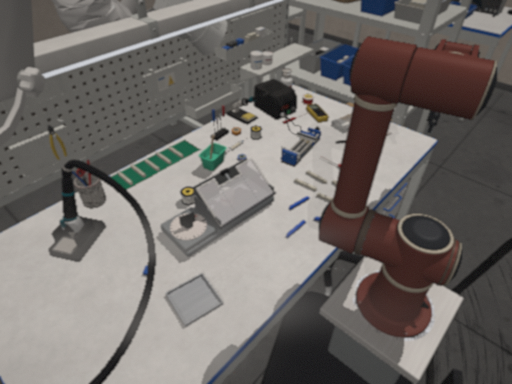

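View pics/side0.png

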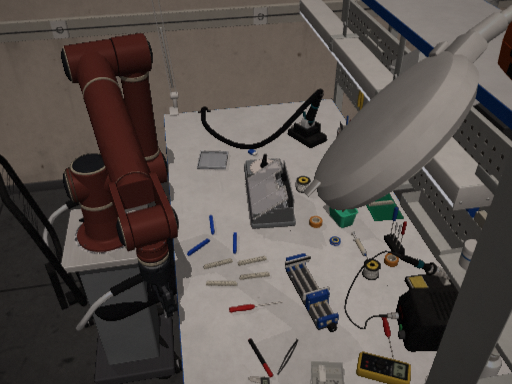

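The scene view shows the scale at (220,205), with its dial at (187,228) and the tray at (193,298). The side view shows ivory bars at (217,263), (252,260), (222,283) and (255,275). The blue look-alikes there are at (211,224), (199,246) and (235,242). I choose the ivory ones and check them in a close crop.

```bash
cat > h.py <<'E'
from plant import manip
import cv2,numpy as np
from scipy.spatial.transform import Rotation as R
def Rq(q): return R.from_quat(np.roll(np.asarray(q),-1))
def cam(n,save=None):
    f=manip.grab_frame(n); f["R"]=Rq(f["rotation"]).as_matrix()
    if save: cv2.imwrite(save,f["image"])
    return f
def bp(f,u,v,z):
    d=f["R"]@np.linalg.solve(f["mtx"],[u,v,1.]); e=f["eye"]
    return e+d*(z-e[2])/d[2]
def pr(f,p):
    c=f["R"].T@(np.asarray(p)-f["eye"]); q=f["mtx"]@c; return q[:2]/q[2]
def delta(p,yaw=None):
    "shift in tool axes (mm) to world point p for TCP; yaw: desired heading of tool y axis"
    s=manip.state(); r=Rq(s["tool_rot"]); return r.inv().apply(np.asarray(p)-s["tool_pos"])*1000
E
python3 - <<'E'
from h import *
f=cam("side"); g=cam("scene")
cv2.imwrite("pics/c1.png",np.hstack([cv2.resize(f["image"][135:315,165:315],None,fx=3.3,fy=3.3,interpolation=3)[:594], np.zeros((594,5,3),np.uint8),cv2.resize(g["image"][150:335,150:285],(300,594),interpolation=3)]))
print(f["R"],g["R"])
for u,v in((217,263),(252,260),(222,283),(255,275)): print(bp(f,u,v,.007))
print("dial",bp(g,187,228,.049),bp(g,193,298,.005))
for p in ((163,234),(177,247),(273,197)): print(bp(g,*p,.03))
E
```

```text
[[ 0.98309479 -0.11574772  0.14187002]
 [-0.18301543 -0.59802443  0.78030259]
 [-0.00547651 -0.79307581 -0.60909832]] [[-0.74158816 -0.44466246  0.50231692]
 [-0.67084668  0.48771697 -0.55865633]
 [ 0.00342501 -0.75127056 -0.65998547]]
[ 0.38265863 -0.24624104  0.007     ]
[ 0.50331042 -0.25489221  0.007     ]
[ 0.38794367 -0.33905071  0.007     ]
[ 0.50098275 -0.32490946  0.007     ]
dial [0.6377037  0.23988294 0.049     ] [0.44469754 0.38745043 0.005     ]
[0.69154552 0.30229541 0.03      ]
[0.61256184 0.30652421 0.03      ]
[ 0.53457629 -0.08972792  0.03      ]
```

View pics/c1.png

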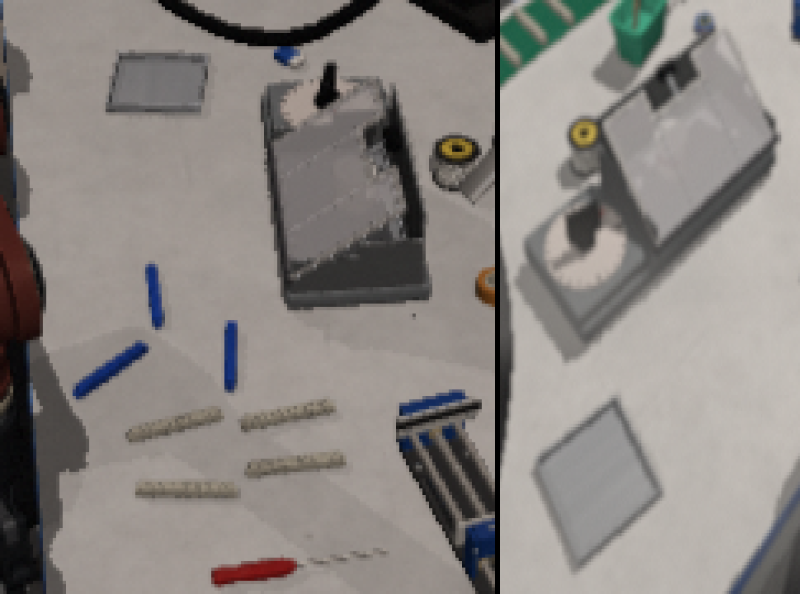

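The crop confirms four ivory bars, with the blue ones and the red screwdriver apart from them. The scale's front-right bottom corner is near side pixel (252,227) and its front-left one near scene pixel (181,260). Next I work out the scale's pose and the wrist camera's offset.

```bash
python3 - <<'E'
from h import *
f=cam("side"); g=cam("scene"); w=cam("wrist")
print(bp(f,252,227.4,0),bp(f,295.3,225,0))
print(bp(g,181.5,260,0),bp(g,161,233,.0))
# dial centre in scene: knob at base
print("dial",bp(g,150+92*.45,150+243*185/594,.049))
s=manip.state(); r=Rq(s["tool_rot"])
print("cam in tool",r.inv().apply(w["eye"]-s["tool_pos"]),"\n",r.as_matrix().T@w["R"],w["mtx"][0], "\n",r.as_matrix())
# door grip roller in scene
print("grip", bp(g,150+165*.45,150+80*185/594,.145))
E
```

```text
[ 0.5341046  -0.08233007  0.        ] [ 0.6966797  -0.09993086  0.        ]
[0.58154794 0.31812563 0.        ] [0.72524338 0.29069563 0.        ]
dial [0.63482144 0.22294764 0.049     ]
cam in tool [ 0.07526643  0.00123208 -0.12691541] 
 [[-1.70537778e-04 -9.56258452e-01 -2.92523064e-01]
 [ 9.99999981e-01 -1.92096884e-04  4.49759202e-05]
 [-9.92013730e-05 -2.92523051e-01  9.56258467e-01]] [279.86056079   0.         256.12184991] 
 [[ 9.39785400e-01  3.41765116e-01 -8.97555016e-05]
 [ 3.41765120e-01 -9.39785285e-01  4.69891879e-04]
 [ 7.62417530e-05 -4.72272827e-04 -9.99999886e-01]]
grip [0.65899736 0.0367759  0.145     ]
```

Call:
{"op": "servo_tool", "data": {"moves": [[[38,-32,-6,0,0,0,50],[38,-32,-6,0,0,0,50],[38,-32,-6,0,0,0,50],[38,-32,-6,0,0,0,50],[38,-32,-6,0,0,0,50],[38,-32,-6,0,0,0,50],[38,-32,-6,0,0,0,50],[38,-32,-6,0,0,0,50],[38,-32,-6,0,0,0,50],[38,-32,-6,0,0,0,50],[38,-32,-6,0,0,0,50],[38,-32,-6,0,0,0,50]]]}}

```text
time: 1.85
tool_pos: [0.5115, -0.0691, 0.3177]
tool_rot: [0.0, 0.985, 0.174, 0.0]
contact_force: [0.1, -0.8, 0.1]
gripper_width: 0.583
grasp_force: 0.0
```

Call:
{"op": "servo_tool", "data": {"moves": [[[38,-32,0,0,0,0,50],[38,-32,0,0,0,0,50],[38,-32,0,0,0,0,50],[38,-32,0,0,0,0,50],[0,0,0,0,0,9,50],[0,0,0,0,0,9,50],[0,0,0,0,0,9,50],[0,0,0,0,0,0,50]]]}}

```text
time: 2.85
tool_pos: [0.61, 0.1017, 0.3172]
tool_rot: [0.0, 0.998, -0.06, -0.0]
contact_force: [0.6, 0.6, 0.0]
gripper_width: 0.585
grasp_force: 0.0
```

```bash
python3 - <<'E'
from h import *
w=cam("wrist"); cv2.imwrite("pics/w1.png",cv2.resize(w["image"],(800,600),interpolation=3)); np.savez("w1.npz",**{k:w[k] for k in("R","eye","mtx")})
s=manip.state();print(s["tool_pos"],Rq(s["tool_rot"]).as_matrix())
E
```

```text
[0.60998612 0.1016002  0.31726312] [[ 9.92835781e-01 -1.19486850e-01 -6.32826522e-05]
 [-1.19486852e-01 -9.92835783e-01 -1.56210713e-05]
 [-6.09627690e-05  2.30706034e-05 -9.99999998e-01]]
```

View pics/w1.png

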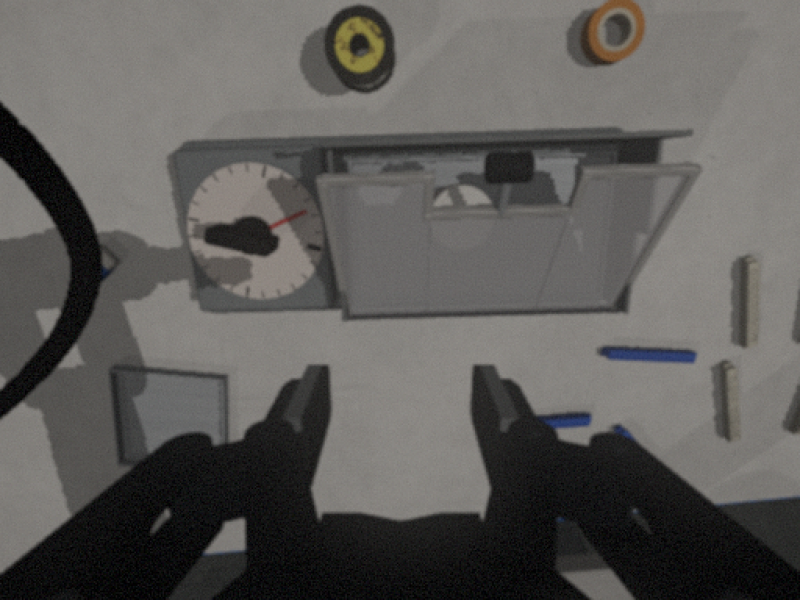

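The wrist view shows the dial centred at (255,231), with the broad mark at (315,247) and the pointer tip at (306,211). The door roller is at (510,166), the jar behind the door at (463,200), and the tray corners at (112,368), (228,375) and (119,463).

```bash
python3 - <<'E'
from h import *
w=dict(np.load("w1.npz")); b=lambda u,v,z:bp(w,u*.64,v*.64,z)
O=b(255,231,.049);M=b(315,247,.049);P=b(306,211,.051)
print("dial",O,"mark",M,"ptr",P, np.linalg.norm(M-O),np.linalg.norm(P-O))
print("front edge",b(203,310,.046),b(337,307,.046),b(345,317,.05),b(628,315,.05))
print("grip",b(510,166,.142))
print("tray",[b(*p,.014)[:2].round(4) for p in((112,368),(228,375),(119,465))])
for nm,y in(("a",np.deg2rad(-6.86)),("b",np.deg2rad(-5.8))):
  ex=np.array([np.cos(y),np.sin(y)]);ey=np.array([-ex[1],ex[0]]);o=O[:2]-.205*ey
  print(nm,"origin",o,"grip",o+.0511*ex,"hinge ends",o-.08*ex+.127*ey,o-.08*ex-.127*ey)
  for q in(M,P):
    d=q[:2]-O[:2]; print("ang cw",-np.arctan2(d@ey,d@ex))
E
```

```text
dial [0.64644971 0.2281011  0.049     ] mark [0.62561892 0.17700527 0.049     ] ptr [0.65851602 0.17879908 0.051     ] 0.05517884902693189 0.050796508750387735
front edge [0.57811985 0.29496418 0.046     ] [0.56563297 0.16699756 0.046     ] [0.55602615 0.16029498 0.05      ] [ 0.52555278 -0.10754504  0.05      ]
grip [0.67725589 0.01954483 0.142     ]
tray [array([0.517 , 0.4253]), array([0.4938, 0.303 ]), array([0.3961, 0.4558])]
a origin [0.62196374 0.0245687 ] grip [0.67269792 0.01846512] hinge ends [0.55770582 0.160215  ] [ 0.52736711 -0.09196661]
ang cw 1.8381769729514694
ang cw 1.2110421478009916
b origin [0.62573317 0.02415055] grip [0.67657157 0.01898658] hinge ends [0.55897686 0.15858491] [ 0.53330856 -0.09411479]
ang cw 1.8566774630226093
ang cw 1.2295426378721315
```

Call:
{"op": "servo_tool", "data": {"moves": [[[19,18.5,0,0,0,0,50],[19,18.5,20,0,0,0,50],[19,18.5,30,0,0,0,50],[18.5,19,30,0,0,0,50],[0,0,30,0,0,0,50],[0,0,25,0,0,0,50],[0,0,0,0,0,0,50]]]}}

```text
time: 3.78
tool_pos: [0.6747, 0.0172, 0.1789]
tool_rot: [0.0, 0.998, -0.061, -0.003]
contact_force: [-0.0, 0.1, 0.4]
gripper_width: 0.591
grasp_force: 0.0
```

```bash
python3 - <<'E'
from h import *
w=cam("wrist"); s=manip.state();print(s["tool_pos"])
cv2.imwrite("pics/w2.png",w["image"]); print(pr(w,[.676,.019,.142]))
E
```

```text
[0.67573047 0.01741943 0.1812199 ]
[251.70694408 229.23966312]
```

View pics/w2.png

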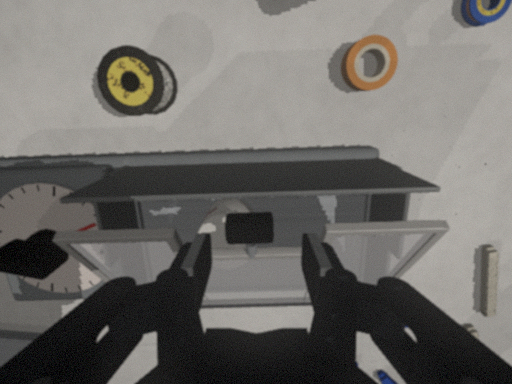

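The roller is at (249,228), centred between the fingers as predicted, so I lower and grip.

Call:
{"op": "servo_tool", "data": {"moves": [[[0,-1,18,0,0,0,50],[0,0,18,0,0,0,50],[0,0,0,0,0,0,40],[0,0,0,0,0,0,20],[0,0,0,0,0,0,20],[0,0,0,0,0,0,20],[0,0,0,0,0,0,20]]]}}

```text
time: 4.7
tool_pos: [0.6752, 0.0214, 0.1456]
tool_rot: [-0.001, 0.998, -0.06, -0.001]
contact_force: [-1.4, 5.5, -3.3]
gripper_width: 0.333
grasp_force: 59.6
```

Call:
{"op": "servo_tool", "data": {"moves": [[[-14,0,-17.3,0,0,0,20],[-16.3,0,-15.2,0,0,0,20],[-18.3,0,-12.8,0,0,0,20],[-20,0,-10.2,0,0,0,20],[-21,0,-7.2,0,0,0,20],[-22,0,-4.3,0,0,0,20]]]}}

```text
time: 5.45
tool_pos: [0.5643, 0.032, 0.2118]
tool_rot: [0.002, 0.998, -0.061, -0.0]
contact_force: [1.8, -5.5, -9.5]
gripper_width: 0.33
grasp_force: 59.9
```

Call:
{"op": "servo_tool", "data": {"moves": [[[-22.3,0,-1.2,0,0,0,20],[-22.2,0,2,0,0,0,20],[-21.8,0,5,0,0,0,20],[-20.8,0,8,0,0,0,20],[-19.5,0,10.8,0,0,0,20],[-14,0,10.5,0,0,0,20],[0,0,0,0,0,0,20],[0,0,0,0,0,0,20]]]}}

```text
time: 6.45
tool_pos: [0.446, 0.0432, 0.1828]
tool_rot: [0.006, 0.998, -0.062, 0.001]
contact_force: [-11.7, -16.6, 16.0]
gripper_width: 0.325
grasp_force: 58.4
```

Call:
{"op": "servo_tool", "data": {"moves": [[[0,0,0,0,0,0,50],[0,0,0,0,0,0,50],[0,0,-10,0,0,0,50],[0,0,-30,0,0,0,60],[0,0,-40,0,0,0,70],[20,0,-20,0,0,0,85],[30,0,0,0,0,0,85],[40,0,0,0,0,0,85],[0,0,0,0,0,0,85]]]}}

```text
time: 7.58
tool_pos: [0.5362, 0.0368, 0.2779]
tool_rot: [-0.0, 0.998, -0.061, -0.001]
contact_force: [-0.6, 0.5, 1.2]
gripper_width: 0.998
grasp_force: 0.0
```

```bash
python3 - <<'E'
from h import *
w=cam("wrist"); s=manip.state();print(s["tool_pos"])
cv2.imwrite("pics/w3.png",cv2.resize(w["image"],(800,600),interpolation=3)); np.savez("w3.npz",**{k:w[k] for k in("R","eye","mtx")})
E
```

```text
[0.53517149 0.03697632 0.27796407]
```

View pics/w3.png

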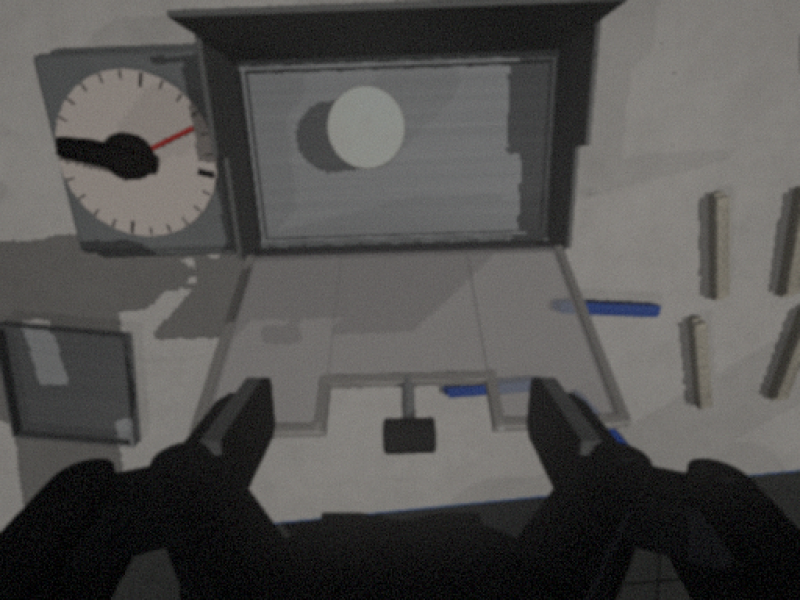

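The door is down. The jar cap is at (366,127), the dial centre at (140,153), the zero mark at (206,172), and the pan between (243,68) and (550,242).

```bash
python3 - <<'E'
from h import *
w=dict(np.load("w3.npz")); b=lambda u,v,z:bp(w,u*.64,v*.64,z)
J=b(366,127,.087); print("jar",J, "r",np.linalg.norm(b(405,127,.087)-b(327,127,.087)))
print("delta",delta([J[0],J[1],.075]))
O=b(140,153,.049);M=b(206,172,.049);print("dial",O,M,np.linalg.norm(O-M))
pc=[b(*p,.046)[:2] for p in((243,68),(556,58),(550,240),(262,247))];print("pan",np.round(pc,4),np.mean(pc,0))
E
```

```text
jar [0.6398788  0.04644644 0.087     ] r 0.05284520278638912
delta [103.09473538 -22.13743794 202.80317186]
dial [0.64608815 0.22446553 0.049     ] [0.62614534 0.17749905 0.049     ] 0.051025150039546455
pan [[ 0.6948  0.1332]
 [ 0.6732 -0.0961]
 [ 0.5392 -0.0887]
 [ 0.5625  0.1478]] [0.61742486 0.0240219 ]
```

Call:
{"op": "servo_tool", "data": {"moves": [[[34,-7,20,0,0,0,85],[34,-7,30,0,0,0,85],[35,-8,35,0,0,0,85],[0,0,40,0,0,0,85],[0,0,40,0,0,0,85],[0,0,20,0,0,0,85],[0,0,17,0,0,0,85],[0,0,0,0,0,0,85],[0,0,0,0,0,0,40],[0,0,0,0,0,0,40],[0,0,0,0,0,0,40],[0,0,0,0,0,0,40]]]}}

```text
time: 9.12
tool_pos: [0.6404, 0.046, 0.077]
tool_rot: [-0.0, 0.998, -0.061, 0.001]
contact_force: [0.8, 0.0, 0.6]
gripper_width: 0.601
grasp_force: 62.2
```

Call:
{"op": "servo_tool", "data": {"moves": [[[0,0,-10,0,0,0,40],[0,0,-20,0,0,0,40],[0,0,-40,0,0,0,40],[0,0,-40,0,0,0,40],[0,0,-15,0,0,0,40],[0,0,0,0,0,0,40]]]}}

```text
time: 9.88
tool_pos: [0.6404, 0.046, 0.2029]
tool_rot: [-0.0, 0.998, -0.061, 0.001]
contact_force: [-0.7, -0.1, -1.8]
gripper_width: 0.603
grasp_force: 62.7
```

```bash
python3 - <<'E'
from h import *
w=dict(np.load("w1.npz")); g=cam("scene")
for p in((60,180),(85,260),(60,340),(20,400)):
  print(p,[ (np.round(q,2).tolist(),np.round(pr(g,q)).tolist()) for z in(0,.1,.2,.25,.3,.35) for q in [bp(w,p[0]*.64,p[1]*.64,z)]])
s=manip.state();print(s["tool_pos"],s["gripper_width"],s["grasp_force"])
cv2.imwrite("pics/s2.png",g["image"])
E
```

```text
(60, 180) [([0.71, 0.42, 0.0], [130.0, 257.0]), ([0.71, 0.35, 0.1], [145.0, 225.0]), ([0.7, 0.27, 0.2], [160.0, 191.0]), ([0.7, 0.24, 0.25], [168.0, 174.0]), ([0.69, 0.2, 0.3], [176.0, 156.0]), ([0.69, 0.16, 0.35], [184.0, 137.0])]
(85, 260) [([0.63, 0.43, -0.0], [144.0, 271.0]), ([0.65, 0.35, 0.1], [156.0, 235.0]), ([0.66, 0.28, 0.2], [169.0, 198.0]), ([0.66, 0.24, 0.25], [175.0, 179.0]), ([0.67, 0.2, 0.3], [181.0, 159.0]), ([0.67, 0.16, 0.35], [188.0, 139.0])]
(60, 340) [([0.55, 0.48, 0.0], [145.0, 299.0]), ([0.58, 0.39, 0.1], [158.0, 254.0]), ([0.61, 0.31, 0.2], [170.0, 210.0]), ([0.63, 0.26, 0.25], [176.0, 188.0]), ([0.64, 0.22, 0.3], [182.0, 166.0]), ([0.66, 0.17, 0.35], [188.0, 143.0])]
(20, 400) [([0.49, 0.55, 0.0], [138.0, 329.0]), ([0.53, 0.45, 0.1], [153.0, 276.0]), ([0.58, 0.35, 0.2], [167.0, 223.0]), ([0.6, 0.29, 0.25], [174.0, 198.0]), ([0.62, 0.24, 0.3], [181.0, 172.0]), ([0.64, 0.19, 0.35], [188.0, 147.0])]
[0.6393874  0.0460533  0.20069616] 0.5988372754774157 62.70521521568298
```

View pics/s2.png

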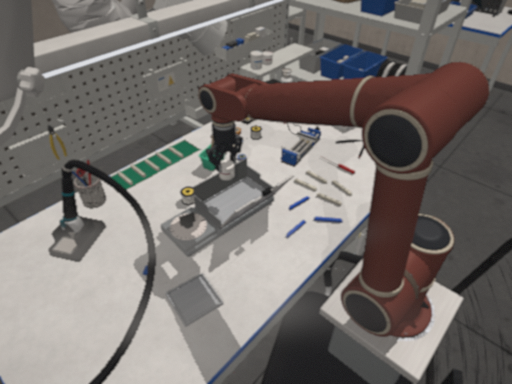

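The jar is lifted and held. The tube on the left triangulates to near bench level, clear of the tray, so I carry the jar over.

Call:
{"op": "servo_tool", "data": {"moves": [[[-26,-34,0,0,0,0,40],[-26,-34,0,0,0,0,40],[-26,-34,0,0,0,0,40],[-26,-34,0,0,0,0,40],[-26,-34,0,0,0,0,40],[-26,-34,0,0,0,0,40],[-26,-34,0,0,0,0,40],[-26,-34,0,0,0,0,40],[-26,-34,0,0,0,0,40],[0,0,20,0,0,0,40],[0,0,30,0,0,0,40],[0,0,0,0,0,0,40]]]}}

```text
time: 11.42
tool_pos: [0.4422, 0.3758, 0.1454]
tool_rot: [0.003, 0.998, -0.061, -0.004]
contact_force: [-0.7, -0.3, -1.3]
gripper_width: 0.599
grasp_force: 63.5
```

```bash
python3 - <<'E'
from h import *
w=cam("wrist"); s=manip.state();print(s["tool_pos"],s["gripper_width"],s["grasp_force"],delta([.445,.3794,.046]))
cv2.imwrite("pics/w4.png",w["image"])
E
```

```text
[0.44354568 0.37662779 0.14787396] 0.6040661634936725 63.47316384315491 [  1.58062455  -3.36652281 101.85417093]
```

View pics/w4.png

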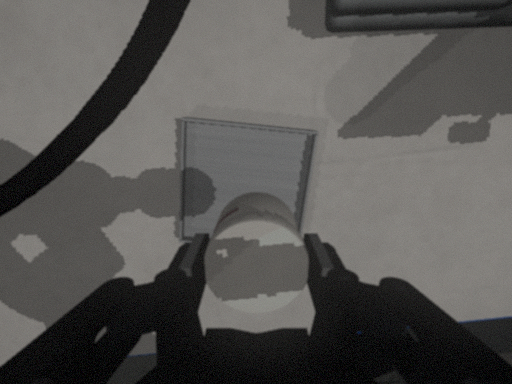

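The jar is held upright over the tray (tray corners (180,118) and (315,130)), so I lower and release.

Call:
{"op": "servo_tool", "data": {"moves": [[[2,-3,30,0,0,0,40],[0,0,30,0,0,0,40],[0,0,25,0,0,0,40],[0,0,10,0,0,0,40],[0,0,5,0,0,0,40],[0,0,0,0,0,0,40]]]}}

```text
time: 12.22
tool_pos: [0.4479, 0.3813, 0.0521]
tool_rot: [-0.0, 0.998, -0.061, 0.001]
contact_force: [0.6, -0.4, -1.2]
gripper_width: 0.595
grasp_force: 63.6
```

Call:
{"op": "servo_tool", "data": {"moves": [[[-2,0,3,0,0,0,40],[0,0,2,0,0,0,40],[0,0,0,0,0,0,40]]]}}

```text
time: 12.6
tool_pos: [0.4453, 0.3815, 0.0465]
tool_rot: [-0.0, 0.998, -0.061, 0.0]
contact_force: [-0.8, 0.9, -0.5]
gripper_width: 0.601
grasp_force: 64.0
```

Call:
{"op": "servo_tool", "data": {"moves": [[[0,0,2,0,0,0,40],[0,0,2,0,0,0,40],[0,0,0,0,0,0,40]]]}}

```text
time: 12.98
tool_pos: [0.4456, 0.3817, 0.0464]
tool_rot: [0.001, 0.998, -0.061, -0.0]
contact_force: [-9.2, -7.8, 21.6]
gripper_width: 0.607
grasp_force: 65.9
```

Call:
{"op": "servo_tool", "data": {"moves": [[[0,0,-2,0,0,0,40],[0,0,0,0,0,0,60],[0,0,0,0,0,0,85],[0,0,0,0,0,0,85],[0,0,-10,0,0,0,85],[0,0,-30,0,0,0,85],[0,0,-40,0,0,0,85],[0,0,-40,0,0,0,85],[0,0,-40,0,0,0,85],[0,0,-20,0,0,0,85],[0,0,0,0,0,0,85]]]}}

```text
time: 14.35
tool_pos: [0.446, 0.3818, 0.2261]
tool_rot: [-0.001, 0.998, -0.061, 0.001]
contact_force: [-0.0, 0.1, 0.1]
gripper_width: 0.998
grasp_force: 0.0
```

```bash
python3 - <<'E'
from h import *
w=cam("wrist"); s=manip.state();print(s["tool_pos"],s["joint_pos"],delta([.646,.2265,.2]))
cv2.imwrite("pics/w5.png",w["image"])
g=cv2.cvtColor(w["image"],6)
print("tray centre px",pr(w,[.445,.3794,.005]),"jar top px if centred",pr(w,[.445,.3794,.055]))
E
```

```text
[0.44517014 0.3812459  0.22385194] [ 5.81285356e-01 -2.49664129e-02  1.72738184e+00 -5.00515068e-05
  1.43927026e+00  2.27455462e+00] [218.23047784 129.0511013   23.85611768]
tray centre px [257.78401301 170.58994412] jar top px if centred [257.94929186 180.33304934]
```

View pics/w5.png

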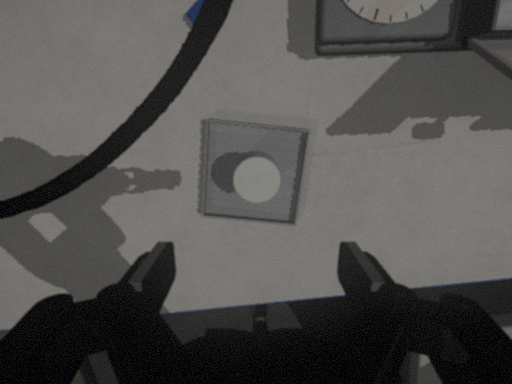

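The jar stands in the tray at (257,180), well inside the walls. Next, the knob.

Call:
{"op": "servo_tool", "data": {"moves": [[[36.5,21.5,0,0,0,0,50],[36.5,21.5,0,0,0,0,50],[36.5,21.5,0,0,0,0,50],[36.5,21.5,0,0,0,0,50],[36,21.5,0,0,0,0,50],[36,21.5,0,0,0,0,50],[0,0,0,0,0,0,50]]]}}

```text
time: 15.28
tool_pos: [0.6464, 0.2243, 0.2205]
tool_rot: [0.001, 0.998, -0.063, -0.002]
contact_force: [-0.5, 0.3, 0.6]
gripper_width: 0.585
grasp_force: 0.0
```

Call:
{"op": "servo_tool", "data": {"moves": [[[0,0,0,0,0,-9,50],[0,0,0,0,0,-9,50],[0,0,0,0,0,-9,50],[0,0,0,0,0,-9,50],[0,0,0,0,0,-9,50],[0,0,0,0,0,-9,50],[0,0,0,0,0,-9,50],[0,0,0,0,0,-9,50],[0,0,0,0,0,-3,50],[0,0,0,0,0,0,50]]]}}

```text
time: 16.52
tool_pos: [0.6444, 0.2272, 0.222]
tool_rot: [-0.001, 0.829, 0.559, -0.002]
contact_force: [-0.5, -0.2, -0.6]
gripper_width: 0.586
grasp_force: 0.0
```

```bash
python3 - <<'E'
from h import *
w=cam("wrist"); s=manip.state();print(s["tool_pos"],s["joint_pos"],Rq(s["tool_rot"]).as_matrix()[:,0])
cv2.imwrite("pics/w6.png",cv2.resize(w["image"],(800,600),interpolation=3)); np.savez("w6.npz",**{k:w[k] for k in("R","eye","mtx")})
E
```

```text
[0.6446275  0.2271242  0.22236984] [2.29901197e-01 2.03248446e-01 1.48709349e+00 1.88650167e-04
 1.45418664e+00 6.14245618e-01] [ 0.37496984  0.92703573 -0.00153903]
```

View pics/w6.png

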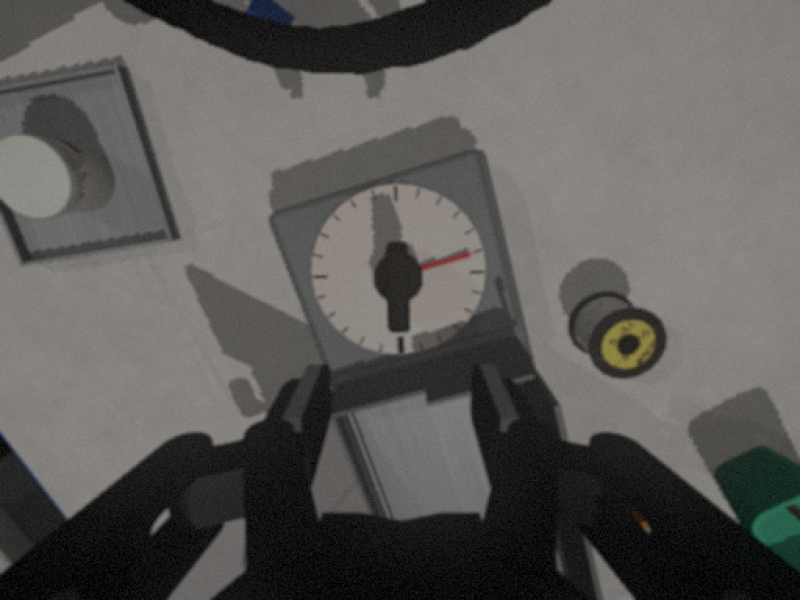

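The pan is empty. The zero mark is at (401,345), the dial centre at (398,268) and the pointer tip at (468,254). The knob bar is vertical in the image, aligned with the tool.

```bash
python3 - <<'E'
from h import *
w=dict(np.load("w6.npz")); b=lambda u,v,z:bp(w,u*.64,v*.64,z)
O=b(398,268,.049);M=b(401,345,.049);P=b(469,254,.051);T=b(398,185,.049)
print(O,np.linalg.norm(M-O),np.linalg.norm(P-O))
a=lambda q:np.degrees(np.arctan2(*(q-O)[1::-1]))
print("mark",a(M),"ptr",a(P),"diff",a(P)-a(M),"opposite tick",a(T)-180)
print(delta([O[0],O[1],.084]))
E
```

```text
[0.6461216  0.23322225 0.049     ] 0.05835335511396992 0.050125870228043296
mark -109.917372047753 ptr -10.080036575741891 diff 99.83733547201112 opposite tick -112.09961272575067
[  6.42631071  -0.55459806 138.36193941]
```

Call:
{"op": "servo_tool", "data": {"moves": [[[3,0,35,0,0,0,45],[0,0,40,0,0,0,45],[0,0,30,0,0,0,45],[0,0,20,0,0,0,45],[0,0,10,0,0,0,45],[0,0,0,0,0,0,45],[0,0,0,0,0,0,30],[0,0,0,0,0,0,8],[0,0,0,0,0,0,8],[0,0,0,0,0,0,8],[0,0,0,0,0,0,8]]]}}

```text
time: 17.95
tool_pos: [0.6441, 0.2315, 0.0914]
tool_rot: [-0.003, 0.829, 0.559, -0.002]
contact_force: [-14.3, 3.5, 10.2]
gripper_width: 0.151
grasp_force: 60.2
```

Call:
{"op": "servo_tool", "data": {"moves": [[[0,-2,0,0,0,0,8],[0,0,0,0,0,-9.5,8],[0,0,0,0,0,-9.5,8],[0,0,0,0,0,-9.5,8],[0,0,0,0,0,-9.5,8],[0,0,0,0,0,-9.5,8],[0,0,0,0,0,0,8]]]}}

```text
time: 18.82
tool_pos: [0.6429, 0.2316, 0.0914]
tool_rot: [-0.003, 0.533, 0.846, -0.001]
contact_force: [-12.0, 1.9, 9.8]
gripper_width: 0.15
grasp_force: 60.2
```

Call:
{"op": "servo_tool", "data": {"moves": [[[0,-1,0,0,0,-9.5,8],[0,0,0,0,0,-9.5,8],[0,0,0,0,0,-9.5,8],[0,0,0,0,0,-9.5,8],[0,0,0,0,0,-9.5,8],[0,0,0,0,0,-9.5,8],[0,0,0,0,0,0,8],[0,0,0,0,0,0,8]]]}}

```text
time: 19.82
tool_pos: [0.6421, 0.2305, 0.0914]
tool_rot: [-0.003, 0.065, 0.998, -0.0]
contact_force: [-13.0, -0.5, 9.1]
gripper_width: 0.144
grasp_force: 60.2
```

```bash
python3 - <<'E'
from h import *
s=manip.state();print(s["tool_pos"],s["joint_pos"],s["contact_force"]); x=Rq(s["tool_rot"]).as_matrix()[:,0];print(np.degrees(np.arctan2(x[1],x[0]))-180)
g=cam("scene","pics/s3.png"); 
E
```

```text
[0.64208869 0.23052201 0.09141525] [ 0.23506696  0.3162904   1.58115299  0.00172556  1.24961621 -1.20575086] [-13.04321654  -0.45617271   9.11260772]
-7.478756751447065
```

Call:
{"op": "servo_tool", "data": {"moves": [[[0,0,0,0,0,0,30],[0,0,0,0,0,0,45],[0,0,0,0,0,0,45],[0,0,-10,0,0,0,45],[0,0,-30,0,0,0,45],[0,0,-40,0,0,0,45],[0,0,-40,0,0,0,45],[0,0,0,0,0,0,45]]]}}

```text
time: 20.88
tool_pos: [0.6469, 0.2304, 0.2157]
tool_rot: [0.005, 0.066, 0.998, 0.001]
contact_force: [-0.5, 0.5, 0.5]
gripper_width: 0.526
grasp_force: 0.0
```

```bash
python3 - <<'E'
from h import *
w=cam("wrist"); s=manip.state();print(s["tool_pos"])
cv2.imwrite("pics/w7.png",cv2.resize(w["image"],(800,600),interpolation=3)); np.savez("w7.npz",**{k:w[k] for k in("R","eye","mtx")})
E
```

```text
[0.64560105 0.23006363 0.21253707]
```

View pics/w7.png

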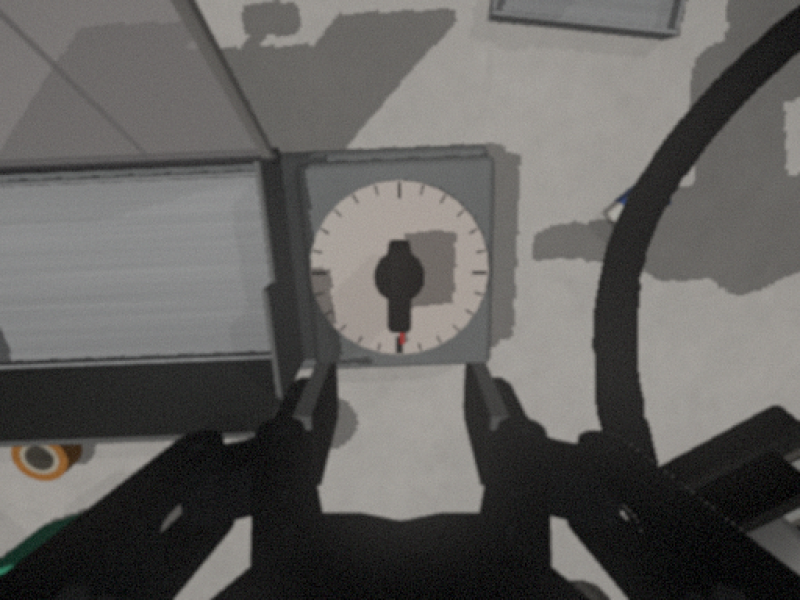

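The pointer tip (403,338) lies on the zero mark (400,345), about 2 mm off, and the knob is released. Next, the connectors.

Call:
{"op": "servo_tool", "data": {"moves": [[[0,0,-10,0,0,10,60],[0,0,-10,0,0,10,60],[0,0,-10,0,0,10,60],[0,0,-10,0,0,10,60],[0,0,-10,0,0,10,60],[0,0,-10,0,0,10,60],[0,0,0,0,0,10,60],[0,0,0,0,0,10,60],[0,0,0,0,0,10,60],[0,0,0,0,0,10,60],[0,0,0,0,0,10,60],[0,0,0,0,0,10,60]]]}}

```text
time: 22.42
tool_pos: [0.6435, 0.2296, 0.267]
tool_rot: [-0.0, 0.898, 0.44, -0.002]
contact_force: [-0.7, -0.7, 0.1]
gripper_width: 0.702
grasp_force: 0.0
```

Call:
{"op": "servo_tool", "data": {"moves": [[[0,0,0,0,0,10,60],[0,0,0,0,0,10,60],[0,0,0,0,0,10,60],[0,0,0,0,0,10,60],[0,0,0,0,0,10,60],[0,0,0,0,0,10,60],[0,0,0,0,0,0,60]]]}}

```text
time: 23.3
tool_pos: [0.6436, 0.2296, 0.2673]
tool_rot: [0.0, 0.998, -0.065, -0.001]
contact_force: [-0.1, -0.2, 0.0]
gripper_width: 0.7
grasp_force: 0.0
```

Call:
{"op": "servo_tool", "data": {"moves": [[[-14,48.5,0,0,0,0,60],[-14,48.5,0,0,0,0,60],[-14,48.5,0,0,0,0,60],[-14,48.5,0,0,0,0,60],[-14,48.5,0,0,0,0,60],[-14,48.5,0,0,0,0,60],[-14,48.5,0,0,0,0,60],[-14,48.5,0,0,0,0,60],[-14,48.5,0,0,0,0,60],[-14,48.5,0,0,0,0,60],[-14,48.5,0,0,0,0,60],[0,0,0,0,0,0,60]]]}}

```text
time: 24.8
tool_pos: [0.4202, -0.2812, 0.2684]
tool_rot: [-0.0, 0.998, -0.067, -0.001]
contact_force: [-0.3, 0.3, 0.3]
gripper_width: 0.706
grasp_force: 0.0
```

```bash
cat >> h.py <<'E'
def ivory(f,z=.013):
    "ivory bars in the image -> list of centre, heading (deg), length, width"
    im=cv2.GaussianBlur(f["image"],(3,3),0).astype(int); b,g,r=im[...,0],im[...,1],im[...,2]
    m=((r-b>14)&(r>80)&(r-g<25)).astype(np.uint8); m=cv2.morphologyEx(m,cv2.MORPH_CLOSE,np.ones((5,5)))
    cs,_=cv2.findContours(m,0,2); out=[]
    for c in cs:
        if cv2.contourArea(c)<150: continue
        w=np.array([bp(f,*p,z)[:2] for p in c[:,0].astype(float)],np.float32)
        (x,y),(a,b_),_=cv2.minAreaRect(w); q=cv2.fitLine(w,2,0,.01,.01).ravel()
        if .08<max(a,b_)<.13 and min(a,b_)<.035: out.append((x,y,np.degrees(np.arctan(q[1]/q[0])),a,b_))
        else: print("rej",np.round([x,y,a,b_],3),cv2.boundingRect(c))
    return out
E
python3 - <<'E'
from h import *
w=cam("wrist"); s=manip.state();print(s["tool_pos"])
cv2.imwrite("pics/w8.png",w["image"]); np.savez("w8.npz",**{k:w[k] for k in("R","eye","mtx")})
for o in ivory(w): print(np.round(o,4), pr(w,[o[0],o[1],.013]).round())
E
```

```text
[ 0.42094367 -0.27977691  0.2684066 ]
rej [ 0.399 -0.341  0.008  0.075] (295, 147, 10, 53)
[ 0.5111 -0.2559  5.6482  0.0832  0.0089] [227.  98.]
```

View pics/w8.png

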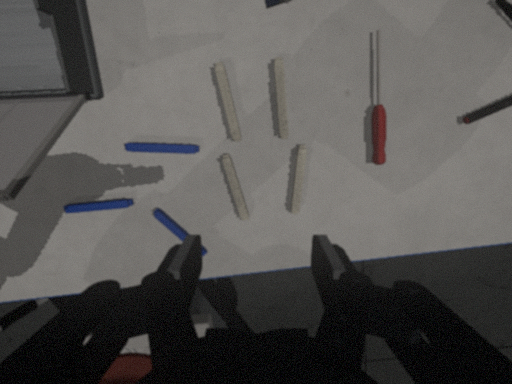

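The wrist view shows four ivory bars with ends near (219,64)-(236,140), (278,56)-(284,137), (226,154)-(244,218) and (302,145)-(295,211). The blue ones at (160,148), (98,206) and (180,230) and the screwdriver at (378,130) are left alone.

```bash
cat >> h.py <<'E'
def ivory(f,z=.010):
    im=f["image"].astype(np.int16); s=(im[...,2]-im[...,0]).astype(np.float32); v=im.mean(2).astype(np.uint8)
    d=v.astype(int)-cv2.medianBlur(v,51); m=((d>8)&(cv2.GaussianBlur(s,(5,5),0)>3)).astype(np.uint8)
    m=cv2.morphologyEx(cv2.morphologyEx(m,cv2.MORPH_CLOSE,np.ones((3,3))),cv2.MORPH_OPEN,np.ones((3,3)))
    cs,_=cv2.findContours(m,0,2); out=[]
    for c in cs:
        if cv2.contourArea(c)<150: continue
        w=np.array([bp(f,*p,z)[:2] for p in c[:,0].astype(float)],np.float32)
        (x,y),(a,b_),_=cv2.minAreaRect(w); q=cv2.fitLine(w,2,0,.01,.01).ravel()
        if .075<max(a,b_)<.13 and min(a,b_)<.03: out.append((x,y,np.degrees(np.arctan(q[1]/q[0])),a,b_))
    return out
E
python3 - <<'E'
from h import *
w=dict(np.load("w8.npz")); w["image"]=cv2.imread("pics/w8.png")
for o in ivory(w): print(np.round(o,4), pr(w,[o[0],o[1],.010]).round())
for n,a,c in(("A",(219,64),(236,140)),("B",(278,56),(284,137)),("C",(226,154),(244,218)),("D",(302,145),(295,211))):
  p,q=bp(w,*a,.01),bp(w,*c,.01); m=(p+q)/2; d=p-q; print(n,m[:2].round(4),np.linalg.norm(d),np.degrees(np.arctan2(d[1],d[0])))
E
```

```text
[ 2.64700e-01 -7.82000e-02 -6.51216e+01  1.80000e-02  8.01000e-02] [142. 276.]
[ 4.0420e-01 -9.3500e-02  8.6688e+01  8.0900e-02  1.7500e-02] [128. 192.]
[ 4.48100e-01 -1.05800e-01  8.42683e+01  8.42000e-02  1.65000e-02] [128. 161.]
A [ 0.5044 -0.2558] 0.09682267997211348 3.9370272847803816
B [ 0.5017 -0.3258] 0.10054458605446738 -1.6929725525169281
C [ 0.3904 -0.2479] 0.09804012998398638 6.311978803796408
D [ 0.39   -0.3384] 0.09659413996337574 -11.003346186619167
```

```bash
cat >> h.py <<'E'
def bars(f,x0=.30,x1=.60,y0=-.42,y1=-.17,z=.010,n=4):
    "match an ivory bar template on the 1 mm top view of the plane z; row = x1-x, column = y1-y"
    W,H=int((y1-y0)*1e3),int((x1-x0)*1e3)
    dst=np.float32([[0,0],[W,0],[W,H],[0,H]]); src=np.float32([pr(f,[a,b,z]) for a,b in((x1,y1),(x1,y0),(x0,y0),(x0,y1))])
    t=cv2.warpPerspective(f["image"],cv2.getPerspectiveTransform(src,dst),(W,H)).astype(np.float32)
    i=cv2.min(t[...,0],cv2.min(t[...,1],t[...,2]))
    best=None
    for a in np.arange(-40,41,1.):
        k=np.zeros((131,131),np.float32)
        for L,w_,v in((103,29,-1),(103,13,1)):
            cv2.fillPoly(k,[cv2.boxPoints(((65,65),(w_,L),-a)).astype(np.int32)],v)
        k[k<0]*=(k>0).sum()/(k<0).sum(); k/=(k>0).sum()
        r=cv2.filter2D(i,-1,k)
        best=(r,np.full_like(r,a)) if best is None else (np.maximum(best[0],r),np.where(r>best[0],a,best[1]))
    r,a=best[0].copy(),best[1]; out=[]
    for _ in range(n):
        v,u=np.unravel_index(r.argmax(),r.shape); out.append((x1-v/1e3,y1-u/1e3,a[v,u],r[v,u])); cv2.circle(r,(int(u),int(v)),30,-99,-1)
    return out
E
python3 - <<'E'
from h import *
w=dict(np.load("w8.npz")); w["image"]=cv2.imread("pics/w8.png")
for o in bars(w,n=7): print(np.round(o,3))
E
```

```text
[  0.395  -0.317 -11.     17.033]
[ 0.498 -0.304 -1.    15.919]
[ 0.502 -0.236  6.    14.482]
[ 0.311 -0.191 -2.    14.462]
[  0.425  -0.324 -12.     14.252]
[ 0.386 -0.228  8.    13.245]
[  0.365  -0.311 -11.     12.787]
```

```bash
python3 - <<'E'
from h import *
w=dict(np.load("w8.npz")); w["image"]=cv2.imread("pics/w8.png")
print(pr(w,[.395,-.317,.01]),pr(w,[.39,-.3384,.01]))
k=np.zeros((131,131),np.float32); cv2.fillPoly(k,[cv2.boxPoints(((65,65),(13,103),0)).astype(np.int32)],1); print(np.argwhere(k).min(0),np.argwhere(k).max(0))
i=np.zeros((300,250),np.float32); i[150,100]=1; r=cv2.filter2D(i,-1,k); print(np.argwhere(r>.5).mean(0))
E
```

```text
[282.99349523 177.75419051] [298.36556668 179.19660363]
[13 58] [116  71]
[150.5 100.5]
```

```bash
python3 - <<'E'
from h import *
w=dict(np.load("w8.npz")); w["image"]=cv2.imread("pics/w8.png"); f=w
H=cv2.getPerspectiveTransform
src=np.float32([pr(f,[a,b,.01]) for a,b in((.6,-.17),(.6,-.42),(.3,-.42),(.3,-.17))]); print(src)
M=H(src,np.float32([[0,0],[250,0],[250,300],[0,300]]))
q=M@[298.4,179.2,1]; print(q/q[2])
t=cv2.warpPerspective(f["image"],M,(250,300)).min(2); print(t[210,120:200])
E
```

```text
[[145.94263     32.06328   ]
 [351.01477      0.57398725]
 [357.90445    229.81422   ]
 [194.31715    249.66751   ]]
[168.44799826 210.01146413   1.        ]
[126 125 123 121 122 125 123 122 122 123 123 121 122 122 122 122 122 122
 123 124 123 123 124 125 124 123 123 123 122 121 121 119 111 100  91  84
  80  78  78  78  75  72  75  85  95 102 105 103  99 103 105 104 101 105
 109 111 113 114 113 113 115 117 121 122 123 124 122 122 122 120 122 123
 124 121 121 122 123 124 124 123]
```

```bash
sed -i 's/    i=cv2.min(t.*$/    i=np.clip(t[...,2]-t[...,0],0,40)/' h.py; python3 - <<'E'
from h import *
w=dict(np.load("w8.npz")); w["image"]=cv2.imread("pics/w8.png")
for o in bars(w,n=6): print(np.round(o,3))
E
```

```text
[ 0.505 -0.256  5.     7.102]
[  0.387  -0.338 -13.      6.886]
[ 0.5   -0.326 -1.     6.51 ]
[ 0.388 -0.248  8.     6.17 ]
[ 0.535 -0.253  5.     5.044]
[ 0.475 -0.259  5.     5.012]
```

Call:
{"op": "servo_tool", "data": {"moves": [[[40,-17,30,0,0,0,45],[40,-18,40,0,0,0,45],[0,0,40,0,0,-6.5,45],[0,0,40,0,0,-6.2,45],[0,0,40,0,0,0,45],[0,0,20,0,0,0,45],[0,0,0,0,0,0,45]]]}}

```text
time: 25.72
tool_pos: [0.505, -0.2533, 0.0577]
tool_rot: [-0.001, 0.999, 0.046, -0.001]
contact_force: [1.8, 0.6, -0.1]
gripper_width: 0.526
grasp_force: 0.0
```

```bash
cat > chk.py <<'E'
import sys
from h import *
s=manip.state(); print(s["tool_pos"],s["gripper_width"]); x=Rq(s["tool_rot"]).as_matrix()[:,0]; y=np.degrees(np.arctan2(x[1],x[0])); print("yaw",y)
if len(sys.argv)>2:
    w=cam("wrist"); X,Y=map(float,sys.argv[1:3])
    for o in bars(w,X-.13,X+.13,Y-.09,Y+.09,n=int(sys.argv[3])): print(np.round(o,3), "turn",round(y-o[2],1),"delta",delta([o[0],o[1],.017]).round(1))
E
python3 chk.py .505 -.256 1
```

```text
[ 0.5049762  -0.2533002   0.05766241] 0.5260858287880394
yaw 5.283495844961895
[ 0.505 -0.256  5.     6.245] turn 0.3 delta [-1.2  1.6 42.5]
```

Call:
{"op": "servo_tool", "data": {"moves": [[[0,2,20,0,0,0,45],[0,0,15,0,0,0,45],[0,0,5,0,0,0,45],[0,0,0,0,0,0,30],[0,0,0,0,0,0,5],[0,0,0,0,0,0,5],[0,0,0,0,0,0,5],[0,0,0,0,0,0,5]]]}}

```text
time: 26.78
tool_pos: [0.5063, -0.2571, 0.0199]
tool_rot: [0.0, 0.999, 0.045, 0.001]
contact_force: [0.4, -0.2, 3.1]
gripper_width: 0.099
grasp_force: 60.0
```

Call:
{"op": "servo_tool", "data": {"moves": [[[0,0,-20,0,0,0,5],[0,0,-50,0,0,6,5],[0,0,-50,0,0,5.6,5],[0,0,-50,0,0,0,5],[10,-45,0,0,0,0,5],[10,-45,0,0,0,0,5],[10,-45,0,0,0,0,5],[10,-45,0,0,0,0,5],[10,-45,0,0,0,0,5],[10,-45,0,0,0,0,5],[10,-45,0,0,0,0,5],[10,-44,0,0,0,0,5]]]}}

```text
time: 28.28
tool_pos: [0.6257, 0.0926, 0.1905]
tool_rot: [-0.0, 0.998, -0.056, 0.0]
contact_force: [0.8, -0.8, -0.4]
gripper_width: 0.1
grasp_force: 59.6
```

```bash
python3 chk.py; python3 -c "
from h import *
print(delta([.6274,.0906,.066]))
w=cam('wrist');cv2.imwrite('pics/w9.png',w['image'])"
```

```text
[0.6256925  0.09263289 0.19046592] 0.10027671739508627
yaw -6.4039552353542115
[  1.80523426   1.83977337 124.46754495]
```

View pics/w9.png

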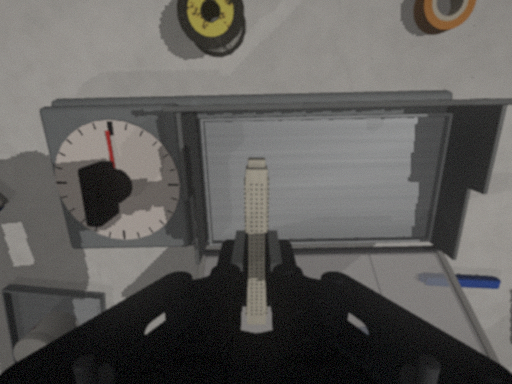

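The bar is held straight over the pan, and the dial's pointer is still on zero (110,130). I lower it in.

Call:
{"op": "servo_tool", "data": {"moves": [[[1,2,40,0,0,0,5],[0,0,40,0,0,0,5],[0,0,30,0,0,0,5],[0,0,12,0,0,0,5],[0,0,4,0,0,0,5],[0,0,0,0,0,0,5]]]}}

```text
time: 29.08
tool_pos: [0.6271, 0.0889, 0.0647]
tool_rot: [-0.0, 0.998, -0.056, 0.001]
contact_force: [-0.5, 0.1, 0.4]
gripper_width: 0.105
grasp_force: 59.6
```

Call:
{"op": "servo_tool", "data": {"moves": [[[0,0,0,0,0,0,28],[0,0,0,0,0,0,28],[0,0,-10,0,0,0,28],[0,0,-40,0,0,0,28],[0,0,-40,0,0,0,28],[0,0,-40,0,0,0,28],[-9,47.4,0,0,0,0,45],[-9,47.4,0,0,0,0,45],[-9,47.4,0,0,0,0,45],[-9,47.4,0,0,0,0,45],[-9,47.4,0,0,0,0,45],[-9,47.4,0,0,0,0,45]]]}}

```text
time: 30.58
tool_pos: [0.5404, -0.1892, 0.1944]
tool_rot: [0.0, 0.998, -0.056, 0.001]
contact_force: [-0.6, -0.9, -0.2]
gripper_width: 0.53
grasp_force: 0.0
```

Call:
{"op": "servo_tool", "data": {"moves": [[[-9,47.4,0,0,0,0,45],[-9,47.4,0,0,0,0,45],[-9,47.4,0,0,0,0,45],[0,0,45,0,0,-5.4,45],[0,0,45,0,0,0,45],[0,0,30,0,0,0,45],[0,0,0,0,0,0,45]]]}}

```text
time: 31.45
tool_pos: [0.4964, -0.3246, 0.0708]
tool_rot: [-0.002, 1.0, -0.009, -0.002]
contact_force: [1.2, 0.1, -0.2]
gripper_width: 0.53
grasp_force: 0.0
```

```bash
python3 chk.py .50 -.326 2
```

```text
[ 0.49641463 -0.32460348  0.07083411] 0.5297497806313016
yaw -1.0202584454767876
[ 0.503 -0.327 -1.     6.093] turn -0.0 delta [ 5.3  1.3 56.2]
[ 0.473 -0.325 -2.     4.592] turn 1.0 delta [-24.7  -0.2  56.2]
```

Call:
{"op": "servo_tool", "data": {"moves": [[[5,1,30,0,0,0,45],[0,0,18,0,0,0,45],[0,0,4,0,0,0,45],[0,0,0,0,0,0,30],[0,0,0,0,0,0,5],[0,0,0,0,0,0,5],[0,0,0,0,0,0,5],[0,0,0,0,0,0,5]]]}}

```text
time: 32.5
tool_pos: [0.5038, -0.3277, 0.0227]
tool_rot: [0.001, 1.0, -0.009, 0.001]
contact_force: [0.1, 0.5, 5.2]
gripper_width: 0.099
grasp_force: 59.1
```

Call:
{"op": "servo_tool", "data": {"moves": [[[0,0,0,0,0,0,25],[0,0,0,0,0,0,25],[0,0,5,0,0,0,25],[0,0,0,0,0,0,25],[0,0,0,0,0,0,5],[0,0,0,0,0,0,5],[0,0,0,0,0,0,5],[0,0,0,0,0,0,5]]]}}

```text
time: 33.5
tool_pos: [0.503, -0.327, 0.0162]
tool_rot: [-0.0, 1.0, -0.009, -0.0]
contact_force: [0.4, 0.0, -0.9]
gripper_width: 0.108
grasp_force: 62.1
```

Call:
{"op": "servo_tool", "data": {"moves": [[[0,0,-24,0,0,0,5],[0,0,-50,0,0,5.4,5],[0,0,-50,0,0,0,5],[0,0,-50,0,0,0,5],[9.6,-48,0,0,0,0,5],[9.6,-48,0,0,0,0,5],[9.6,-48,0,0,0,0,5],[9.6,-48,0,0,0,0,5],[9.6,-48,0,0,0,0,5],[9.6,-48,0,0,0,0,5],[9.6,-48,0,0,0,0,5],[9.6,-48,0,0,0,0,5]]]}}

```text
time: 35.0
tool_pos: [0.6225, 0.0476, 0.1902]
tool_rot: [0.0, 0.998, -0.056, 0.0]
contact_force: [0.0, -0.0, -0.8]
gripper_width: 0.105
grasp_force: 62.2
```

Call:
{"op": "servo_tool", "data": {"moves": [[[0,0,45,0,0,0,5],[0,0,45,0,0,0,5],[0,0,30,0,0,0,5],[0,0,9,0,0,0,5],[0,0,0,0,0,0,5]]]}}

```text
time: 35.62
tool_pos: [0.6223, 0.046, 0.0613]
tool_rot: [-0.0, 0.998, -0.056, -0.0]
contact_force: [0.2, 0.0, 0.9]
gripper_width: 0.104
grasp_force: 62.2
```

Call:
{"op": "servo_tool", "data": {"moves": [[[0,0,1.5,0,0,0,5],[0,0,0,0,0,0,28],[0,0,0,0,0,0,28],[0,0,-10,0,0,0,28],[0,0,-40,0,0,0,28],[0,0,-40,0,0,0,28],[0,0,-40,0,0,0,28],[-21.2,45.3,0,0,0,0,45],[-21.2,45.3,0,0,0,0,45],[-21.2,45.3,0,0,0,0,45],[-21.2,45.3,0,0,0,0,45],[-21.2,45.3,0,0,0,0,45]]]}}

```text
time: 37.12
tool_pos: [0.4909, -0.1685, 0.1908]
tool_rot: [0.0, 0.998, -0.056, 0.001]
contact_force: [-0.1, -0.7, 0.4]
gripper_width: 0.525
grasp_force: 0.0
```

Call:
{"op": "servo_tool", "data": {"moves": [[[-21.2,45.3,0,0,0,0,45],[-21.2,45.3,0,0,0,0,45],[-21.2,45.3,0,0,0,0,45],[-21.2,45.3,0,0,0,0,45],[0,0,45,0,0,5.6,45],[0,0,45,0,0,0,45],[0,0,30,0,0,0,45],[0,0,0,0,0,0,45],[0,0,0,0,0,0,45]]]}}

```text
time: 38.25
tool_pos: [0.388, -0.3387, 0.0716]
tool_rot: [0.001, 0.995, -0.105, 0.001]
contact_force: [0.0, -0.4, -0.2]
gripper_width: 0.526
grasp_force: 0.0
```

```bash
python3 chk.py .387 -.338 2
```

```text
[ 0.38797091 -0.33873028  0.07162678] 0.526382008550611
yaw -12.005942554556237
[  0.388  -0.339 -13.      6.744] turn 1.0 delta [-0.4 -0.1 55.1]
[  0.418  -0.346 -13.      4.881] turn 1.0 delta [30.4  0.5 55.2]
```

Call:
{"op": "servo_tool", "data": {"moves": [[[0,0,30,0,0,0.5,45],[0,0,18,0,0,0,45],[0,0,6,0,0,0,45],[0,0,0,0,0,0,30],[0,0,0,0,0,0,25]]]}}

```text
time: 38.92
tool_pos: [0.3877, -0.3384, 0.0167]
tool_rot: [0.001, 0.994, -0.109, 0.001]
contact_force: [-0.1, 0.5, -0.3]
gripper_width: 0.293
grasp_force: 0.0
```

Call:
{"op": "servo_tool", "data": {"moves": [[[0,0,0,0,0,0,5],[0,0,0,0,0,0,5],[0,0,0,0,0,0,5],[0,0,0,0,0,0,5],[0,0,-24,0,0,0,5],[0,0,-50,0,0,-6.1,5],[0,0,-50,0,0,0,5],[0,0,-50,0,0,0,5],[23.8,-45.6,0,0,0,0,5],[23.8,-45.6,0,0,0,0,5],[23.8,-45.6,0,0,0,0,5],[23.8,-45.6,0,0,0,0,5]]]}}

```text
time: 40.42
tool_pos: [0.5025, -0.1657, 0.1894]
tool_rot: [-0.0, 0.998, -0.056, -0.0]
contact_force: [1.0, -0.6, 0.1]
gripper_width: 0.101
grasp_force: 61.3
```

Call:
{"op": "servo_tool", "data": {"moves": [[[23.8,-45.6,0,0,0,0,5],[23.8,-45.6,0,0,0,0,5],[23.8,-45.6,0,0,0,0,5],[23.8,-45.6,0,0,0,0,5],[0,0,0,0,0,0,5]]]}}

```text
time: 41.05
tool_pos: [0.6178, 0.0062, 0.1889]
tool_rot: [-0.0, 0.999, -0.054, -0.0]
contact_force: [-0.3, -0.8, -0.1]
gripper_width: 0.106
grasp_force: 61.3
```

Call:
{"op": "servo_tool", "data": {"moves": [[[0,3,45,0,0,0,5],[0,0,45,0,0,0,5],[0,0,30,0,0,0,5],[0,0,10,0,0,0,5],[0,0,1.5,0,0,0,5],[0,0,0,0,0,0,5]]]}}

```text
time: 41.8
tool_pos: [0.6179, 0.0001, 0.06]
tool_rot: [0.0, 0.998, -0.056, 0.001]
contact_force: [-0.2, 0.2, -0.7]
gripper_width: 0.105
grasp_force: 61.3
```

Call:
{"op": "servo_tool", "data": {"moves": [[[0,0,2,0,0,0,5],[0,0,0,0,0,0,28],[0,0,0,0,0,0,28],[0,0,-10,0,0,0,28],[0,0,-40,0,0,0,28],[0,0,-40,0,0,0,28],[0,0,-45,0,0,0,28],[-28.6,38.9,0,0,0,0,45],[-28.6,38.9,0,0,0,0,45],[-28.6,38.9,0,0,0,0,45],[-28.6,38.9,0,0,0,0,45],[-28.6,38.9,0,0,0,0,45]]]}}

```text
time: 43.3
tool_pos: [0.452, -0.1779, 0.1922]
tool_rot: [0.0, 0.998, -0.056, 0.001]
contact_force: [0.2, -0.6, -0.4]
gripper_width: 0.532
grasp_force: 0.0
```

Call:
{"op": "servo_tool", "data": {"moves": [[[-28.6,38.9,0,0,0,0,45],[-28.6,38.9,0,0,0,0,45],[0,0,45,0,0,-7,45],[0,0,45,0,0,-7,45],[0,0,30,0,0,0,45],[0,0,0,0,0,0,45],[0,0,0,0,0,0,45]]]}}

```text
time: 44.18
tool_pos: [0.3883, -0.2485, 0.073]
tool_rot: [0.001, 0.998, 0.066, 0.001]
contact_force: [-0.3, 0.3, 0.5]
gripper_width: 0.53
grasp_force: 0.0
```

```bash
python3 chk.py .389 -.248 2
```

```text
[ 0.3883031  -0.24854574  0.07301688] 0.5298406112900647
yaw 7.590169433051232
[ 0.388 -0.248  8.     6.3  ] turn -0.4 delta [-0.6 -1.  56.4]
[ 0.418 -0.244  7.     4.484] turn 0.6 delta [29.6 -1.  56.5]
```

Call:
{"op": "servo_tool", "data": {"moves": [[[0,-1,30,0,0,0,40],[0,0,20,0,0,0,40],[0,0,6,0,0,0,40],[0,0,0,0,0,0,30],[0,0,0,0,0,0,5],[0,0,0,0,0,0,5],[0,0,0,0,0,0,5],[0,0,0,0,0,0,5]]]}}

```text
time: 45.22
tool_pos: [0.3883, -0.2477, 0.0169]
tool_rot: [0.001, 0.998, 0.066, 0.001]
contact_force: [-0.8, 0.8, 5.6]
gripper_width: 0.108
grasp_force: 61.9
```

Call:
{"op": "servo_tool", "data": {"moves": [[[0,0,-24,0,0,0,5],[0,0,-50,0,0,7,5],[0,0,-50,0,0,7,5],[0,0,-50,0,0,0,5],[28.5,-33,0,0,0,0,5],[28.5,-33,0,0,0,0,5],[28.5,-33,0,0,0,0,5],[28.5,-33,0,0,0,0,5],[28.5,-33,0,0,0,0,5],[28.5,-33,0,0,0,0,5],[28.5,-33,0,0,0,0,5],[0,0,0,0,0,0,5]]]}}

```text
time: 46.72
tool_pos: [0.6124, -0.0377, 0.189]
tool_rot: [-0.0, 0.999, -0.054, -0.0]
contact_force: [-0.1, -0.6, -0.5]
gripper_width: 0.109
grasp_force: 61.1
```

Call:
{"op": "servo_tool", "data": {"moves": [[[0,3,45,0,0,0,5],[0,0,45,0,0,0,5],[0,0,30,0,0,0,5],[0,0,10,0,0,0,5],[0,0,3,0,0,0,5],[0,0,0,0,0,0,5],[0,0,0,0,0,0,5]]]}}

```text
time: 47.6
tool_pos: [0.612, -0.0428, 0.0579]
tool_rot: [0.0, 0.998, -0.056, 0.001]
contact_force: [0.2, 0.6, -0.3]
gripper_width: 0.105
grasp_force: 61.1
```

Call:
{"op": "servo_tool", "data": {"moves": [[[0,0,1,0,0,0,28],[0,0,0,0,0,0,28],[0,0,0,0,0,0,28],[0,0,-10,0,0,0,28],[0,0,-40,0,0,0,28],[0,0,-45,0,0,0,28],[0,0,-45,0,0,0,50],[-28,-24,-45,0,0,0,50],[-28,-24,-35,0,0,0,50],[-29,-23,0,0,0,0,50],[0,0,0,0,0,0,50]]]}}

```text
time: 48.98
tool_pos: [0.5336, 0.0389, 0.2769]
tool_rot: [-0.0, 0.998, -0.055, 0.001]
contact_force: [0.6, -0.5, -0.8]
gripper_width: 0.587
grasp_force: 0.0
```

```bash
python3 chk.py; python3 - <<'E'
from h import *
w=cam("wrist"); cv2.imwrite("pics/w10.png",cv2.resize(w["image"],(800,600),interpolation=3)); np.savez("w10.npz",**{k:w[k] for k in("R","eye","mtx")})
E
```

```text
[0.5336303  0.03888277 0.27692994] 0.5871115835364084
yaw -6.278580548091098
```

View pics/w10.png

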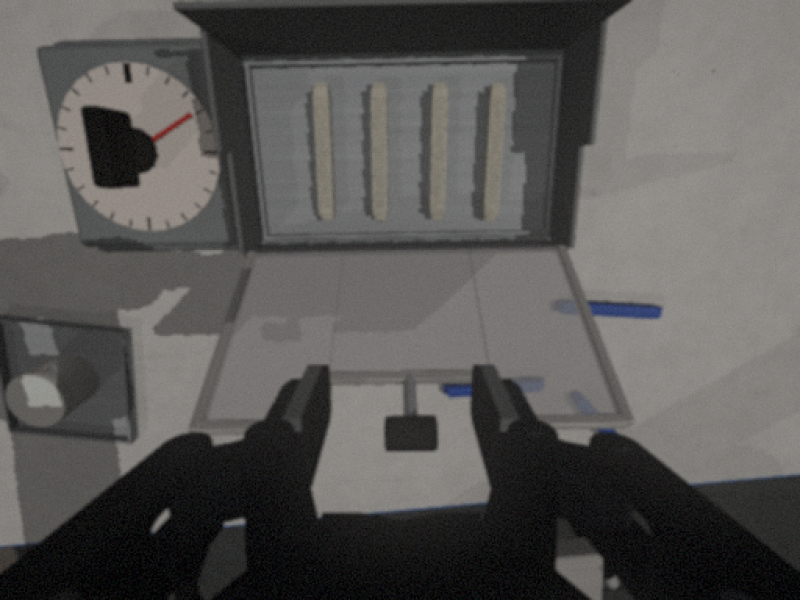

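All four bars lie in the pan, the jar is in the tray, and the zero mark is unchanged at (127,72). The door roller is at (411,432).

```bash
python3 - <<'E'
from h import *
w=dict(np.load("w10.npz")); q=bp(w,411*.64,432*.64,.179); print(q,delta([q[0],q[1],.183]), delta([.446,.0432,.183]))
E
```

```text
[0.45960073 0.0397236  0.179     ] [-74.4438747    6.54836807  93.05978822] [-88.34513931   4.59404293  93.03358783]
```

```bash
python3 - <<'E'
from h import *
w=dict(np.load("w10.npz")); b=lambda u,v,z:bp(w,u*.64,v*.64,z)
h=np.array([.5405,.030]);ex=np.array([.9938,-.1115])
for z in(.16,.17,.18,.19,.2):
  A,B=b(195,428,z),b(631,421,z); q=b(411,432,z+.003); d=(q[:2]-h)@ex
  print(z,"width",np.linalg.norm(A-B),"roller r",np.hypot(d,z+.003-.05),q[:2], "edge r",np.hypot(((A+B)[:2]/2-h)@ex,z-.05))
a=lambda o:None
O=b(140,148,.049);P=b(191,115,.051);M=b(127,72,.049);print(O)
E
```

```text
0.16 width 0.27816808109425023 roller r 0.14576280620993995 [0.44902122 0.04043351] edge r 0.14122446748166895
0.17 width 0.26677688009799133 roller r 0.1497712702591323 [0.45563342 0.03998982] edge r 0.14543842860652542
0.18 width 0.25538567910173243 roller r 0.15460833625848214 [0.46224561 0.03954613] edge r 0.15047303297812814
0.19 width 0.2439944781054735 roller r 0.1601989650745035 [0.4688578  0.03910244] edge r 0.15624897321193923
0.2 width 0.23260327710921458 roller r 0.1664672511517277 [0.47547    0.03865875] edge r 0.16268730879813828
[0.64549985 0.22654957 0.049     ]
```

Call:
{"op": "servo_tool", "data": {"moves": [[[-34,3.5,0,0,0,0,50],[-33,3.5,20,0,0,0,50],[0,0,30,0,0,0,50],[0,0,25,0,0,0,50],[0,0,11,0,0,0,50],[0,0,0,0,0,0,50],[0,0,0,0,0,0,35],[0,0,0,0,0,0,20],[0,0,0,0,0,0,20],[0,0,0,0,0,0,20]]]}}

```text
time: 50.28
tool_pos: [0.468, 0.0401, 0.1911]
tool_rot: [-0.003, 0.998, -0.056, 0.001]
contact_force: [0.4, 8.3, 0.6]
gripper_width: 0.341
grasp_force: 59.6
```

Call:
{"op": "servo_tool", "data": {"moves": [[[19.2,0,-8.2,0,0,0,20],[20.1,0,-5.7,0,0,0,20],[20.7,0,-3,0,0,0,20],[21,0,-0.3,0,0,0,20],[20.8,0,2.5,0,0,0,20],[20.2,0,5.1,0,0,0,20],[19.5,0,7.8,0,0,0,20],[18.2,0,10.2,0,0,0,20],[16.8,0,12.5,0,0,0,20],[0,0,0,0,0,0,20]]]}}

```text
time: 51.52
tool_pos: [0.6482, 0.0235, 0.1738]
tool_rot: [-0.006, 0.998, -0.056, 0.007]
contact_force: [6.6, 16.4, 8.1]
gripper_width: 0.325
grasp_force: 62.5
```

Call:
{"op": "servo_tool", "data": {"moves": [[[15,0,14.6,0,0,0,20],[12.2,0,15.3,0,0,0,20],[0,0,0,0,0,0,20],[0,0,2,0,0,0,20],[0,0,0,0,0,0,20]]]}}

```text
time: 52.15
tool_pos: [0.6768, 0.021, 0.1446]
tool_rot: [-0.006, 0.998, -0.056, 0.01]
contact_force: [11.4, 18.0, 9.6]
gripper_width: 0.323
grasp_force: 83.5
```

Call:
{"op": "servo_tool", "data": {"moves": [[[-1,0,3,0,0,0,20],[0,0,2,0,0,0,20],[0,0,0,0,0,0,20],[0,0,0,0,0,0,20]]]}}

```text
time: 52.65
tool_pos: [0.6785, 0.0208, 0.1427]
tool_rot: [-0.006, 0.998, -0.056, 0.014]
contact_force: [16.1, 17.3, 15.5]
gripper_width: 0.325
grasp_force: 84.0
```

Call:
{"op": "servo_tool", "data": {"moves": [[[0,0,-4,0,0,0,20],[0,0,0,0,0,0,50],[0,0,0,0,0,0,50],[0,0,0,0,0,0,50],[0,0,-20,0,0,0,50],[0,0,-40,0,0,0,30],[0,0,0,0,0,0,0],[0,0,0,0,0,0,0],[0,0,0,0,0,0,0]]]}}

```text
time: 53.78
tool_pos: [0.6678, 0.0151, 0.194]
tool_rot: [0.0, 0.998, -0.056, -0.001]
contact_force: [-0.4, -0.3, 0.3]
gripper_width: -0.003
grasp_force: 0.0
```

```bash
python3 chk.py; python3 - <<'E'
from h import *
w=cam("wrist","pics/w11.png"); g=cam("scene","pics/s11.png")
v=w["image"].mean(2); p=pr(w,[.676,.019,.142]); print("pred roller",p)
u0,v0=map(int,p); m=(v[v0-40:v0+40,u0-60:u0+60]<45).astype(np.uint8)
n,l,st,c=cv2.connectedComponentsWithStats(m)
for i in range(1,n):
  if st[i,4]>60: print(st[i]+[u0-60,v0-40,0,0,0],c[i]+[u0-60,v0-40])
E
```

```text
[0.6677552  0.01509445 0.19397081] -0.00300173339048986
yaw -6.4413986213310235
pred roller [247.75922243 211.19318493]
[253 231   7  20 113] [256.13274336 241.25663717]
[230 240  13  11 116] [236.44827586 245.5       ]
[270 240  14  11 117] [275.86324786 245.58974359]
```

```bash
python3 - <<'E'
from h import *
v=cv2.imread("pics/w11.png").mean(2).astype(int)
print(v[176:250:5,200:312:6])
print("2:",v[150:230:4,248])
E
```

```text
[[ 56  55  57  49  53  58  61  55  61  64  65  61  72  83  81  80  86  88
   92]
 [ 92  91  95  94  92 100  93  97  94 101 100 101  95 109 100 106 109 123
  113]
 [129 132 128 118  80 120 108 129 129 126 132  76 106 118 132 132 128 129
   84]
 [128 128 130 129  83 146 138 131 133 133 131  83 143 161 139 135 134 135
   82]
 [128 134 132 133  89 141 132 134 136 137 141  77 139 152 134 135 135  95
   79]
 [124 128 127 120  87 134 144 124 120 100 115  80 137 156 128 130 130 117
   78]
 [134 132 130  81  83 110  92  84  79  81  80  81 102  93  80  77 130 112
   79]
 [128 126 130  99  75  93  86  79  81  75  74  81  88  89  78  81  90 116
   77]
 [129 131 132 131  82  92  88  80  81  82  79  81  88  89  82  83  77  80
   82]
 [ 85  79  85  89  86 119  85  80  77  82  74  80  89  86  83  86  75  82
   81]
 [ 79  78  85  78  84  88  89  78  82  82  80  74  92  84  78  79  80  84
   75]
 [ 74  80  79  80  77  80  88  81  68  49  59  60  91  83  81  76  80  79
   74]
 [ 75  79  76  81  75  82  87  82  70  34  52  66  87  79  75  81  79  77
   75]
 [ 72  77  75  76  78  85  32  32  68  28  54  57  24  41  80  79  77  79
   73]
 [ 68  83  79  80  83  52  21  37  64  33  58  62  31  30  76  80  81  85
   74]]
2: [109  76  60  54  56  54  52  97 105 129 127 133 131 102  79  78  81  81
  87  82]
```

Call:
{"op": "servo_tool", "data": {"moves": [[[0,0,-40,0,0,0,50],[0,0,-40,0,0,0,50],[-22,-26,-43,0,0,0,50],[-22,-27,0,0,0,0,50],[-23,-26,0,0,0,0.4,50],[0,0,0,0,0,0,50],[0,0,0,0,0,0,50]]]}}

```text
time: 54.75
tool_pos: [0.6109, 0.101, 0.3178]
tool_rot: [0.0, 0.998, -0.059, -0.0]
contact_force: [0.9, -0.7, -1.1]
gripper_width: 0.587
grasp_force: 0.0
```

```bash
python3 chk.py; python3 - <<'E'
from h import *
w=cam("wrist","pics/w12.png"); np.savez("w12.npz",**{k:w[k] for k in("R","eye","mtx")})
a=cv2.resize(cv2.imread("pics/w1.png"),(512,384),interpolation=cv2.INTER_AREA).mean(2); b=w["image"].mean(2)
for nm,v in(("w1",a),("now",b)): 
  m=(v<62).astype(np.uint8); m[230:]=0; n,l,st,c=cv2.connectedComponentsWithStats(m); print(nm,[(st[i].tolist(),c[i].round().tolist()) for i in range(1,n) if 60<st[i,4]<8000])
print(np.abs(a-b)[80:240,195:450].reshape(16,10,17,15).mean((1,3)).astype(int))
h0=np.array([.5405,.034]);ex=np.array([.9938,-.1115])
for d in(0,.1,.2,.4,.7,1.,1.3,1.6):
  ph=np.radians(55)-d; q=np.r_[h0+ex*.16*np.sin(ph),.05+.16*np.cos(ph)]; u=pr(w,q).round().astype(int); print(d,u,b[u[1]-3:u[1]+4,u[0]-5:u[0]+6].mean())
E
```

```text
[0.6108555  0.10096919 0.31780018] 0.5872081193428252
yaw -6.822081319213808
w1 [([208, 4, 44, 55, 940], [230.0, 32.0]), ([372, 10, 19, 31, 176], [377.0, 29.0]), ([391, 10, 12, 15, 91], [398.0, 16.0]), ([224, 22, 13, 13, 117], [229.0, 28.0]), ([0, 66, 77, 164, 3721], [38.0, 148.0]), ([190, 87, 234, 48, 2852], [313.0, 100.0]), ([131, 139, 47, 25, 778], [156.0, 151.0]), ([197, 149, 21, 48, 334], [209.0, 175.0]), ([123, 165, 13, 19, 95], [128.0, 176.0]), ([393, 183, 9, 16, 74], [398.0, 192.0]), ([385, 222, 57, 5, 94], [410.0, 224.0])]
now [([207, 5, 45, 55, 905], [230.0, 33.0]), ([389, 11, 13, 15, 83], [397.0, 16.0]), ([371, 12, 19, 30, 157], [376.0, 30.0]), ([224, 23, 12, 13, 110], [229.0, 28.0]), ([0, 67, 77, 163, 3648], [37.0, 149.0]), ([191, 89, 232, 49, 3114], [319.0, 107.0]), ([313, 125, 41, 31, 789], [331.0, 137.0]), ([144, 133, 45, 43, 938], [158.0, 152.0]), ([123, 167, 12, 18, 66], [128.0, 177.0]), ([198, 168, 19, 29, 172], [208.0, 183.0])]
[[ 7  7  7  6  8  6  8  7  9 10 11 10 11 13 14 12  9]
 [ 5  5  6  6  7  7  7  9 18 16  6  6  4  4  3  9  4]
 [ 4  5  5 15 28  6  5 27 77 64
[... 284 characters left out ...]
1 27 27]
 [16 12 10 10 10 12 11 12 11 11  9  7 10  9 15 35  5]
 [19 16  9 10  9 10  9 10 10 10 10  9 10  9 32  9  5]
 [10 13  9  9  9  9  9 10 10  9 10 10 10 14 17  4  5]
 [ 4  8  8  8  8  8  8  8  9  7  9  8  9 12  5  5  5]
 [ 5  5  6  6  6  7  5  6  6  5  6  5  5  5  5  5  5]
 [ 5  4  4  4  5  5  5  4  5  5  5  4  4  5  5  5  5]
 [ 5  5  5  5  5  5  5  5  5  5  5  5  7  6  7  7 10]
 [ 3  5  5  5  5  5  5  5  5  5  5  5  4  4  5  5  6]]
0 [326 114] 104.71861471861473
0.1 [328 124] 98.60606060606061
0.2 [331 136] 33.982683982683994
0.4 [334 166] 92.54978354978354
0.7 [336 217] 138.29870129870133
1.0 [334 265] 40.59740259740259
1.3 [328 300] 27.913419913419922
1.6 [321 318] 26.943722943722946
```

The roller now projects to (331,137), so the door is still about 0.2 rad open; the fingertips reached the rear wall first. I push it shut with closed fingers on top of the roller.

Call:
{"op": "servo_tool", "data": {"moves": [[[16,25,0,0,0,0,0],[16,25,0,0,0,0,0],[16,24,30,0,0,0,0],[0,0,40,0,0,0,0],[0,0,30,0,0,0,0],[0,0,13,0,0,0,0],[0,0,0,0,0,0,0]]]}}

```text
time: 55.68
tool_pos: [0.6494, 0.0217, 0.2044]
tool_rot: [0.0, 0.998, -0.06, -0.001]
contact_force: [0.2, 0.5, 1.5]
gripper_width: 0.0
grasp_force: 0.0
```

Call:
{"op": "servo_tool", "data": {"moves": [[[0,0,6,0,0,0,0],[3,0,6,0,0,0,0],[6,0,7,0,0,0,0],[6,0,7,0,0,0,0],[0,0,0,0,0,0,0]]]}}

```text
time: 56.3
tool_pos: [0.6659, 0.0203, 0.1802]
tool_rot: [0.0, 0.998, -0.059, 0.001]
contact_force: [2.5, 0.1, 2.9]
gripper_width: 0.0
grasp_force: 1.7
```

Call:
{"op": "servo_tool", "data": {"moves": [[[3,0,6,0,0,0,0],[3,0,5,0,0,0,0],[0,0,4,0,0,0,0],[0,0,2,0,0,0,0],[0,0,0,0,0,0,0]]]}}

```text
time: 56.92
tool_pos: [0.6706, 0.0197, 0.1654]
tool_rot: [0.0, 0.998, -0.059, 0.0]
contact_force: [-3.4, -0.2, 14.0]
gripper_width: -0.004
grasp_force: 7.2
```

Call:
{"op": "servo_tool", "data": {"moves": [[[0,0,1.5,0,0,0,0],[0,0,0,0,0,0,0],[0,0,-5,0,0,0,0],[0,0,-30,0,0,0,0],[0,0,-40,0,0,0,0],[-22,-26,-40,0,0,0,50],[-22,-26,-38,0,0,0,50],[-16,-27,0,0,0,0,50],[0,0,0,0,0,0,50],[0,0,0,0,0,0,50]]]}}

```text
time: 58.18
tool_pos: [0.6195, 0.1049, 0.3117]
tool_rot: [0.0, 0.998, -0.059, -0.002]
contact_force: [0.1, -0.1, -0.1]
gripper_width: 0.587
grasp_force: 0.0
```

```bash
python3 chk.py; python3 - <<'E'
from h import *
w=cam("wrist","pics/w13.png"); r=dict(np.load("w1.npz"))
a=cv2.resize(cv2.imread("pics/w1.png"),(512,384),interpolation=cv2.INTER_AREA); b=w["image"]
# door's plane through the hinge at 0..0.15: warp w1 to this view by that plane, and see which aligns the roller
T=cv2.cvtColor(a,6)[92:124,308:346]
res=cv2.matchTemplate(cv2.cvtColor(b,6)[60:180,270:400],T,cv2.TM_CCOEFF_NORMED); _,m,_,l=cv2.minMaxLoc(res)
print("roller shift px",l[0]+270-308,l[1]+60-92,m)
for d in(0,.05,.1,.2):
  ph=np.radians(55)-d; q=np.r_[np.array([.5405,.034])+np.array([.9938,-.1115])*.16*np.sin(ph),.05+.16*np.cos(ph)]
  q0=np.r_[np.array([.5405,.034])+np.array([.9938,-.1115])*.16*np.sin(np.radians(55)),.05+.16*np.cos(np.radians(55))]
  print(d,(pr(w,q)-pr(r,q0)).round(1))
# knob/dial mark check
O=np.array([.645,.229,.049])
print(manip.state()["contact_force"])
E
```

```text
[0.6195354  0.10491162 0.31171139] 0.587081265885359
yaw -6.816951381220672
roller shift px 5 8 0.8568149209022522
0 [4.9 8.8]
0.05 [ 6.2 14. ]
0.1 [ 7.4 19.6]
0.2 [ 9.8 32.3]
[-0.46129152 -0.03968366  0.35737571]
```

The roller matches the shut position. One last numeric check covers the bars in the pan, the mark and the jar.

```bash
python3 - <<'E'
from h import *
w=cam("wrist"); 
for o in bars(w,.53,.71,-.12,.17,z=.048,n=5): print(np.round(o,3))
v=w["image"].mean(2)
ex=np.array([.9938,-.1115]);ey=np.array([.1115,.9938])
for a in np.arange(-12,13,3):
  c=np.radians(a); q=np.r_[np.array([.645,.229])+.054*(np.cos(c)*ex-np.sin(c)*ey),.049]; u=pr(w,q); print(a,v[int(u[1])-1:int(u[1])+2,int(u[0])-1:int(u[0])+2].mean().round(),end=" ")
g=w["image"]; u=pr(w,[.445,.38,.055]).astype(int); print("jar",u,v[u[1]-3:u[1]+4,u[0]-3:u[0]+4].mean() if 0<u[0]<510 and 0<u[1]<380 else None)
E
```

```text
[ 0.624  0.045 -7.     4.014]
[ 0.655  0.041 -5.     3.51 ]
[0.71 0.04 0.   3.35]
[ 0.532 -0.119  0.     3.005]
[ 0.613 -0.042 -6.     2.629]
-12 122.0 -9 134.0 -6 135.0 -3 128.0 0 80.0 3 54.0 6 106.0 9 136.0 12 135.0 jar [ 98 290] 55.353741496598644
```

```bash
python3 -c "
from plant import manip
print(manip.job_done())"
```

```text
the job is handed in; nothing more can be done
None
```

The job is handed in at about 58 s, with no verdict returned: four connectors in the pan, jar in the tray, knob about 0.04 rad from zero and door shut; the final check through the door picked out only two of the bars and could not see the jar, so those rest on the picture taken just before I shut the door.

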